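Wind the cap sealer's head up to its index clip with the loose crank

ROBOT

A 6-joint arm with a two-finger parallel gripper is mounted at the origin on the work surface; the furniture and walls round the work are solid. World frame = base frame: x ahead of the robot, y to its left, z up, the work surface at z = 0. Lengths are in m, angles in rad, forces in N, time in s.
With the tool pointing down it reaches from about 0.3 to 1 m from the base axis. Payload 5.1 kg.
Tool frame: the origin (TCP) lies midway between the tips of the shut fingers; the grasp point (between the pads) lies ctrl.grasp_offset behind it (ctrl.grasp_offset is the distance from the TCP to the grasp point, in m); z points along the fingers, y is the line along which they close (so a half turn about z gives the same grasp; the last joint's range is limited). The gripper opens to 95 mm and grips with 3 to 60 N. Pads are 20 mm wide; open, the fingers measure 119 mm over their backs; the gripper's body (75 mm by 180 mm) begins 59 mm behind the grasp point.
Start: joints at [-1.427, 0.124, 1.65, -0, 1.367, -0.083], TCP at [0.146, -0.633, 0.215] pointing down, gripper open.
Joint ranges: [-2.61, 2.61], [-1.02, 2.33], [0.03, 2.71], [-1.35, 4.49], [0.32, 2.68], [-2.91, 2.91]. Speed limits (rad/s): [2.57, 2.57, 3.14, 3.14, 3.14, 3.14].

INTERFACE

Orientations are given as a unit quaternion [w, x, y, z].
In Python, from workcell import ctrl, grab_frame gives the robot as it stands. The module is installed in compiled form; this text tells all that it offers.
- The arm moves only by the shell command python3 -m pendant FILE [FORCE], which reads ROWS from the file FILE. ROWS is a JSON list of rows, 1 to 8 of them, each of 7 numbers: the finger opening in m, then dx, dy, dz in shares of the most that a row can go, 1 being 50 mm, then a rotation vector rx, ry, rz in normalised numbers (1 is 4 rad); each row shifts and turns the commanded pose from where the row before left it, along the tool's axes as they then stand; what a row does not reach is not made up. A row lasts 1/10 s, in which the tool goes at most 0.05 m and 0.15 rad, less where a joint would pass 70% of its speed; a pose out of reach is approached as far as the arm can. The fingers move at their own pace and stop on an object; FORCE is the grip in N (left out, the last holds). Time passes only in rows, so rows that do not move let the fingers close. It prints the time, the measured TCP pose, the force, the opening and the grip force at its end. Input that does not fit is refused with a message, and nothing moves.
- ctrl.get_obs(): the state, without advancing time (a new reading comes with each control period).
- grab_frame(name): name is "scene" or "top"; returns a dict with "image" (420x560x3 uint8, red, green, blue), "z_map" (420x560 float32, m along the optical axis (not along the pixel's ray), 0 where there is no reading), "K" (3x3 intrinsics, pixels), "k1" (the pictures are not rectified: a ray, as slopes to the right and down, at radius r is drawn at 1 + k1 r^2 times it, then the intrinsics apply), "view" (4x4, takes a point from world to camera coordinates). Camera axes: x right, y down, z forward; pixel columns grow to the right and rows downward; lengths in m; the calibration is good to about 2 mm. A picture is of the moment at which its call begins.
- ctrl.sign_off(): hands the job in; it is judged then, once.
The state is a dict: "time": time; "joint_pos": joint angles; "dq": joint speeds; "joint_torque": joint torques, N m; "eef_pos": TCP position; "ee_rot": TCP orientation; "ft_force": force on the tool from outside, world axes, zero at the start; "wrist_torque": the same for the moment, N m; "gripper_width": finger opening in m; "finger_force": force on a finger pad.
Only numpy, scipy, OpenCV 4.12 (cv2) and the standard library are available. Lean on these libraries where they do the work, as an engineer would, in place of code of your own. Each camera call takes 0.05 s, during which the arm holds its last target. There are 200 camera calls.

TASK

The bench cap sealer is still set low for vials and the taller bottles are next. Take the crank from its parking stub, feel its socket gently on to the square end of the lead screw until it sits fully home, without forcing it, and wind the sealing head up until its pointer is level with the red index clip; then lift the crank off and set it back fully down on its stub. Do not shift the clip, and leave the vial and the bottles standing where they are.

Things in the scene. Friction and masses are not known exactly. Their poses are not given: they have to be found in the camera images.
- sealer: bench cap sealer, fixed: grey base plate 150 x 170 mm (top 16 mm up), two rods and a lead screw carrying an aluminium top plate (48 x 166 mm, upper face 197 mm up), white sealing head on a carriage below it. Origin: centre of the underside; x to the machine's back (the head sticks out to -x), y to its left, z up. On the top plate only the screw's end, the stub and 3 mm bolts stand up.
- spindle_seat (a point): on the screw's vertical axis, centre of its shoulder (28 mm collar, 6 mm above the top plate): the hub's underside is here when home. Above it: a 14 mm square, 20 mm high, then a round nose 14 mm thick, 11 mm high, its upper 8 mm coned to 6 mm. The square may stand at any angle about the axis (not given; it turns with the screw). Axes: the sealer's. It is 86 mm to the left of the stub.
- sealing_head (a joint): height of the sealing head above its lowest position (m), 0 to 0.044. The lead screw, turned clockwise seen from above, raises it 12 mm a turn; the screw drags with about 0.2 N m and holds the head where it is left.
- stub_seat (a point): centre of the washer of the parking stub, 4 mm above the top plate. The stub is a round pin 12 mm thick with a coned tip, 16 mm high above this point, at the right end of the top plate. The crank stands on it at the start with its hub's underside here, and goes back here, at any angle. Axes: the sealer's.
- crank: loose steel crank, 0.2 to 0.3 kg. Square hub 28 x 28 mm, 54 mm high; origin: centre of its underside, z up. In the underside is a square socket 15.6 mm wide, 34 mm deep, sides parallel to the hub's (0.1 rad of play on the screw's square). A flat arm 16 mm wide, 20 to 28 mm above the underside, runs along +x to the handle. The flats at +y and -y are free to grip.
- crank_handle (a point): middle of the crank's black handle, 53 mm above the hub's underside, 55 mm from the hub's axis along the crank's +x: an upright plastic sleeve 21 to 23 mm thick, from 29 to 76 mm above the hub's underside. It turns freely on its pin, so a gripper that holds it need not turn while leading it round.
- pointer (a point): tip of the black pointer on the left side of the sealing head's carriage; it rises with the head. Axes: the sealer's.
- clip_mark (a point): edge nearest the pointer, at mid height, of the red index clip (26 x 11 mm, 6 mm high) on the white ruled bar left of the column; 19 to 32 mm above the pointer at the start. The clip slides up or down if pushed. Axes: the sealer's.
- sample_vial: bystander: white vial with a blue-green cap, 31 mm thick and 62 mm high, loose on the base plate under the sealing head. Origin: centre of its underside.
- bottle_a: bystander: amber bottle with dark lid, 57 mm thick, 100 mm high, loose on the table. Origin: centre of its underside.
- bottle_b: bystander: amber bottle like bottle_a. Origin: centre of its underside.

How it is judged:
By the outcome, as a careful person would: the job done as asked, in the order asked, and still so for the second after the job is handed in, with the robot touching nothing.
It also fails if it takes over 72 s, if anything falls off the work surface, if the arm or the gripper's body presses on something with over 40 N, if the wrist force passes 120 N, or if a joint passes its speed limit or range.

## Working session

There is one attempt and no reset: what is moved stays moved. The work goes in short steps, Python scripts to look and compute and a shell command to move; the robot and the scene stay as the last step left them, time stands still between calls to the robot, and variables do not carry over. Pictures are saved under pics/ and viewed, at most 10 in all, crops included, and the job is handed in when it is done.

```bash
mkdir -p pics; cat > h.py <<'E'
import numpy as np,cv2
from workcell import ctrl,grab_frame
from scipy.spatial.transform import Rotation as R
def ray(f,u,v):
    K=f["K"];x=(u-K[0,2])/K[0,0];y=(v-K[1,2])/K[1,1];a,b=x,y
    for _ in range(20):
        s=1+f["k1"]*(a*a+b*b);a,b=x/s,y/s
    return np.array([a,b,1.])
def cam(f):
    V=np.array(f["view"]);return V[:3,:3],-V[:3,:3].T@V[:3,3]
def onz(f,u,v,z):
    Rm,c=cam(f);d=Rm.T@ray(f,u,v);return c+d*(z-c[2])/d[2]
def dep(f,u,v):
    Rm,c=cam(f);return c+Rm.T@(ray(f,u,v)*f["z_map"][int(v),int(u)])
def cloud(f):
    K=f["K"];v,u=np.mgrid[:420,:560];x=(u-K[0,2])/K[0,0];y=(v-K[1,2])/K[1,1];a,b=x,y
    for _ in range(20):
        s=1+f["k1"]*(a*a+b*b);a,b=x/s,y/s
    Rm,c=cam(f);z=f["z_map"];return np.stack([a*z,b*z,z],-1)@Rm+c
def proj(f,p):
    V=np.array(f["view"]);q=V[:3,:3]@np.array(p)+V[:3,3];a,b=q[:2]/q[2];s=1+f["k1"]*(a*a+b*b)
    return f["K"][0,0]*a*s+f["K"][0,2],f["K"][1,1]*b*s+f["K"][1,2]
def save(f,n,box=None,scale=1):
    im=f["image"][:,:,::-1]
    if box: im=im[box[1]:box[3],box[0]:box[2]]
    cv2.imwrite("pics/"+n,cv2.resize(im,None,fx=scale,fy=scale,interpolation=cv2.INTER_CUBIC))
E
python3 - <<'E'
from h import *
fs=[grab_frame(n) for n in("scene","top")]
import pickle;pickle.dump(fs,open("f0.pkl","wb"))
for f in fs: print(cam(f)[1],cam(f)[0][2],f["K"][0,0],f["k1"])
save(fs[0],"s0.png",None,1.4);save(fs[1],"t0.png",None,1.4)
print(ctrl.get_obs(),ctrl.grasp_offset)
E
```

```text
[-0.11649209  0.78279963  0.75359821] [ 0.5269326  -0.54772948 -0.64987265] 514.1323196215793 -0.017828342818846106
[0.32307707 0.30180851 1.00570448] [ 0.04121242 -0.00515956 -0.99913709] 471.5224304995297 -0.13142307767629932
{'time': 0.1, 'joint_pos': array([-1.42662371e+00,  1.24452475e-01,  1.65151745e+00,  1.06376888e-05,
        1.36748759e+00, -8.25837558e-02]), 'dq': array([ 0.0015265 , -0.00202257, -0.00109643, -0.00123261,  0.00157509,
        0.00063693]), 'joint_torque': array([ 2.65942535e-04, -4.18880975e+01, -3.61096144e+01,  7.76669732e-02,
        4.61748883e-02, -6.48630453e-05]), 'eef_pos': array([ 0.14603459, -0.63279827,  0.21351363]), 'ee_rot': array([-9.32146180e-04,  9.93579266e-01,  1.13134315e-01, -2.35032236e-05]), 'ft_force': array([-1.25747788, -0.31885739, -0.0211044 ]), 'wrist_torque': array([0.00773296, 0.05727408, 0.01618468]), 'finger_force': 0.0, 'gripper_width': 0.09544125919428739} 0.0188
```

View pics/s0.png

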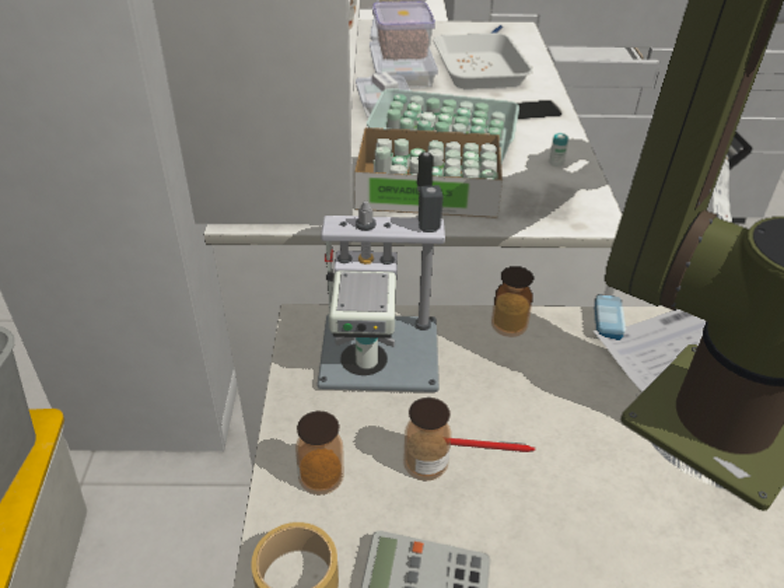

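View pics/t0.png

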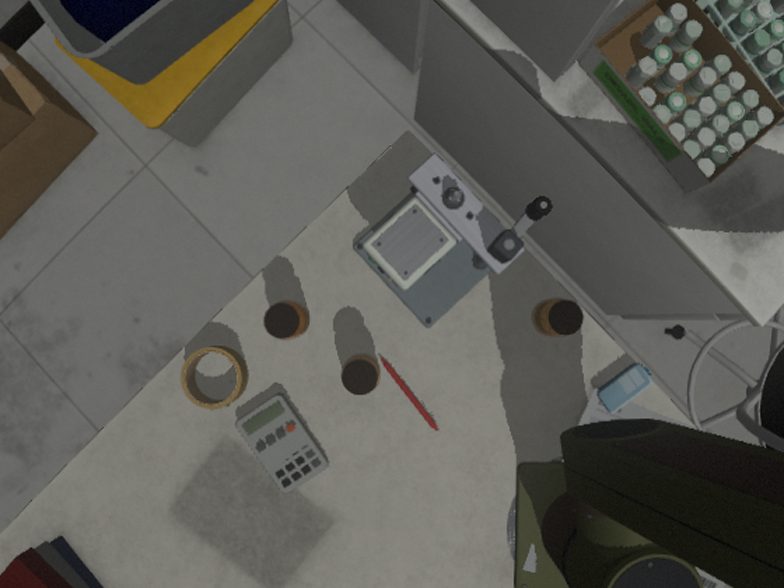

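The scene view shows the spindle nose at about (365,212), the crank on its stub at about (430,205) and the red clip at about (329,257). The top view (both at 1.4x) shows the spindle at (452,197), the hub at (507,245) and the handle at (540,207), with a wall or shelf close behind the machine.

```bash
python3 - <<'E'
from h import *
import pickle
fs=pickle.load(open("f0.pkl","rb"));s,t=fs
C=cloud(t);S=cloud(s);np.set_printoptions(precision=4,suppress=True)
def at(n,u,v):print(n,dep(t,u/1.4,v/1.4))
for n,u,v in[("spin",452,197),("hub",507,245),("handle",540,207),("wall1",560,150),("wall2",660,250),("wallbot",480,120),("shelf",640,230),("box",600,60),("head",410,243),("bA",285,320),("bB",360,375),("bC",560,317)]:at(n,u,v)
# top plate
for nm,f,P in(("top",t,C),("scene",s,S)):
    m=(abs(P[...,2]-.197)<.003)&(f["z_map"]>0)
    n,l,st,ce=cv2.connectedComponentsWithStats(m.astype(np.uint8))
    seed=max(range(1,n),key=lambda i:st[i,4] if True else 0)
    for i in range(1,n):
        if st[i,4]>150:
            q=P[l==i][:,:2].astype(np.float32);print(nm,st[i],q.mean(0),cv2.minAreaRect(q),np.median(P[l==i][:,2]))
# things above .215 near machine
m=(C[...,2]>.21)&(C[...,2]<.32)
n,l,st,ce=cv2.connectedComponentsWithStats(m.astype(np.uint8))
for i in range(1,n):
    if 20<st[i,4]<2000:
        q=C[l==i];print(st[i],q.mean(0),q.max(0))
hsv=cv2.cvtColor(s["image"],cv2.COLOR_RGB2HSV)
m=((hsv[...,0]<8)|(hsv[...,0]>172))&(hsv[...,1]>120)
n,l,st,ce=cv2.connectedComponentsWithStats(m.astype(np.uint8))
for i in range(1,n):
    if st[i,4]>5: print("red",st[i],ce[i],np.median(S[l==i],0))
save(s,"s1.png",(215,140,325,290),4)
save(t,"t1.png",(240,100,410,240),4)
E
```

```text
spin [0.467  0.2262 0.225 ]
hub [0.4069 0.1655 0.2548]
handle [0.4481 0.1318 0.276 ]
wall1 [ 0.623  -0.0023 -0.1404]
wall2 [ 0.4459 -0.1802 -0.1313]
wallbot [ 0.739   0.1116 -0.3521]
shelf [ 0.4813 -0.145  -0.1349]
box [ 0.7098 -0.0121  0.0642]
head [0.4206 0.2732 0.1404]
bA [0.3171 0.4427 0.0987]
bB [0.2431 0.3385 0.0998]
bC [0.3253 0.0623 0.0983]
top [ 291  110   83   85 1898] [0.4587 0.2136] ((0.45295193791389465, 0.20636771619319916), (0.16558688879013062, 0.04862159863114357), 43.21597671508789) 0.1969183653561793
scene [ 18  55 101  23 240] [1.0635 0.3036] ((1.0583397150039673, 0.2902244031429291), (0.2469138503074646, 0.10825188457965851), 74.00299835205078) 0.19692413744458243
scene [126  87 124   5 290] [0.7961 0.1457] ((0.7956637740135193, 0.14639067649841309), (0.2847285270690918, 0.011672046035528183), 44.66259002685547) 0.19688683764660997
scene [ 230  154   88   17 1009] [0.4527 0.2147] ((0.45148342847824097, 0.20858779549598694), (0.1649770587682724, 0.05063478648662567), 43.25685501098633) 0.19608669600887962
scene [432 197 128  54 311] [0.0615 0.0694] ((0.07380985468626022, 0.06978289783000946), (0.21446043252944946, 0.015486208721995354), 6.9236979484558105) 0.1971335772890459
[405   0  37  18 372] [0.707  0.0508 0.2359] [0.7287 0.0772 0.2823]
[320 135  10  11  86] [0.4685 0.2233 0.2263] [0.4775 0.2299 0.2367]
[349 140  46  49 771] [0.425  0.1508 0.2503] [0.4613 0.1816 0.2798]
red [232 179   6   8  14] [234.7857 183.7857] [0.5053 0.2643 0.1429]
red [318 313  64  10 293] [349.2662 317.3549] [0.1971 0.2656 0.0064]
```

View pics/s1.png

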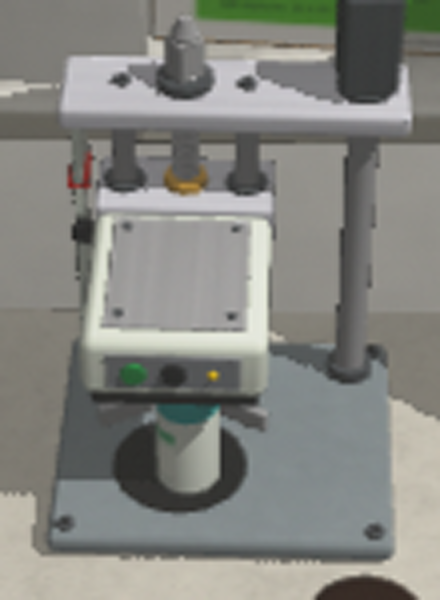

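View pics/t1.png

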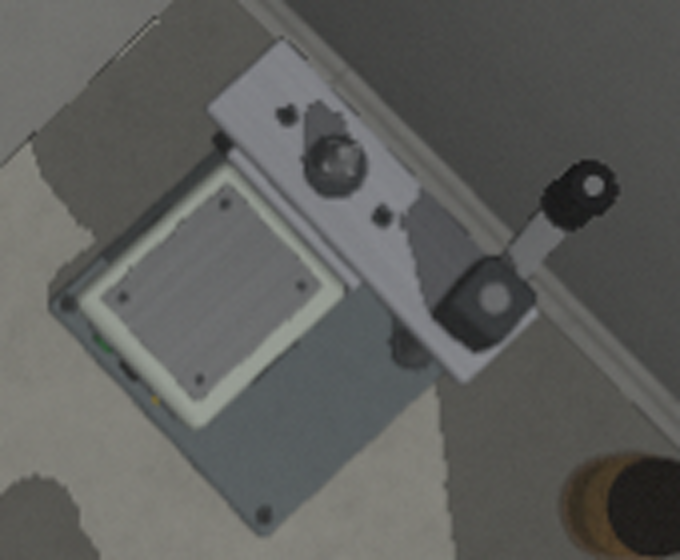

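The crops show the collar at (335,165) and nose tip at (340,155), the hub top at (495,297) and the handle top at (593,184) in the top crop. In the scene crop the red clip is at (78,170) and the black pointer at (82,231). What I took for a wall is the table edge; the shelf is well behind it.

```bash
python3 - <<'E'
from h import *
import pickle
s,t=pickle.load(open("f0.pkl","rb"));np.set_printoptions(precision=4,suppress=True)
C=cloud(t)
im=t["image"].astype(int);g=im.sum(2)
print("collar",onz(t,323.75,141.25,.203),"nose",onz(t,325,138.75,.234))
def reg(box,cond):
    m=np.zeros(g.shape,bool);m[box[1]:box[3],box[0]:box[2]]=1
    return m&cond
# hub top / handle top by height
for nm,lo,hi,z,mid in(("hub",.247,.262,.255,(355,160,378,190)),("handle",.268,.285,.277,(375,138,396,160))):
    m=reg(mid,(C[...,2]>lo)&(C[...,2]<hi));v,u=np.nonzero(m)
    k=np.array([onz(t,a,b,z)[:2] for a,b in zip(u,v)],np.float32)
    print(nm,m.sum(),k.mean(0),cv2.minAreaRect(k))
m=reg((318,130,336,152),(C[...,2]>.2315));v,u=np.nonzero(m);print("nose top",m.sum(),np.mean([onz(t,a,b,.234) for a,b in zip(u,v)],0))
m=reg((315,130,336,156),(C[...,2]>.2015)&(C[...,2]<.205));v,u=np.nonzero(m);k=np.array([onz(t,a,b,.203)[:2] for a,b in zip(u,v)],np.float32);print("collar",len(k),cv2.minEnclosingCircle(k))
# scene hub and nose
S=cloud(s)
m=np.zeros(g.shape,bool);m[140:170,250:275]=1;m&=(S[...,2]>.2315)&(S[...,2]<.24)
v,u=np.nonzero(m);print("scene nose",m.sum(),np.mean([onz(s,a,b,.234) for a,b in zip(u,v)],0))
q=np.array([0,.99358,.113134,0]);print(t["image"][138:150,316:334].sum(2))
E
```

```text
collar [0.4702 0.2226 0.203 ] nose [0.4687 0.2236 0.234 ]
hub 277 [0.4075 0.164 ] ((0.4075617790222168, 0.1650012880563736), (0.02820058912038803, 0.02775128372013569), 50.82635498046875)
handle 164 [0.4499 0.1301] ((0.45011815428733826, 0.1300022006034851), (0.020653165876865387, 0.022466013208031654), 1.0914915800094604)
nose top 20 [0.4692 0.2224 0.234 ]
collar 85 ((0.4646371006965637, 0.21779581904411316), 0.020970413461327553)
scene nose 6 [0.467 0.227 0.234]
[[223 156 138 131 145 162 176 181 237 314 312 295 267 258 205 311 396 391]
 [187 167 137 133 144 179 200 198 232 295 296 290 271 241 171 267 385 390]
 [159 163 132 137 178 243 218 222 239 255 268 281 266 208 173 250 355 388]
 [162 169 150 142 215 318 251 247 254 264 279 286 252 200 177 244 356 391]
 [159 174 180 170 200 297 280 248 259 254 285 317 247 186 171 243 363 396]
 [194 172 170 174 185 197 223 227 234 225 251 311 266 180 180 261 371 392]
 [241 164 169 183 202 205 204 212 218 213 220 202 178 176 210 324 403 397]
 [311 184 172 174 173 185 177 188 195 198 206 191 181 183 259 364 397 401]
 [365 279 186 166 177 172 176 172 183 174 175 171 168 205 309 385 391 397]
 [386 369 283 167 166 177 179 173 179 175 176 190 237 297 365 393 389 394]
 [386 382 364 269 209 177 170 171 174 176 193 248 350 393 392 398 394 394]
 [381 386 391 377 329 277 273 277 288 282 307 336 398 392 394 394 402 391]]
```

Careful with the scale: shifts go in shares of 50 mm and turns go in shares of 4 rad. That gives: -0.05 m is -1, -0.0422 m is -0.844.

```bash
cat > d.py <<'E'
import sys,numpy as np
from h import *
# python3 d.py x y z yawdeg : delta in tool axes to TCP target
np.set_printoptions(precision=4,suppress=True)
o=ctrl.get_obs();q=o["ee_rot"];M=R.from_quat([q[1],q[2],q[3],q[0]]).as_matrix()
print("t",round(o["time"],2),"pos",o["eef_pos"],"yaw",np.degrees(np.arctan2(M[1,0],M[0,0])).round(2),"zaxis",M[:,2],"F",o["ft_force"],"T",o["wrist_torque"],"w",o["gripper_width"],"j",o["joint_pos"])
if len(sys.argv)>3:
    a=[float(x) for x in sys.argv[1:]]
    print("tool delta",M.T@(np.array(a[:3])-o["eef_pos"]))
    if len(a)>3:
        y=np.radians(a[3]);T=np.array([[np.cos(y),np.sin(y),0],[np.sin(y),-np.cos(y),0],[0,0,-1]])
        print("tool rotvec",R.from_matrix(M.T@T).as_rotvec())
E
echo '[[0.08,0,0,-1,0,0,0],[0.08,0,0,-1,0,0,0],[0.08,0,0,-0.8,0,0,0],[0.08,0.51,-0.844,0,0,0,0],[0.08,0.51,-0.844,0,0,0,0],[0.08,0.51,-0.844,0,0,0,0],[0.08,0.51,-0.844,0,0,0,0],[0.08,0.51,-0.844,0,0,0,0]]' > m.json && python3 -m pendant m.json 20
echo '[[0.06,0.51,-0.844,0,0,0,0],[0.06,0.51,-0.844,0,0,0,0],[0.06,0.51,-0.844,0,0,0,0],[0.06,0.51,-0.844,0,0,0,0],[0.06,0.51,-0.844,0,0,0,0],[0.06,0.51,-0.844,0,0,0,0],[0.06,0.51,-0.844,0,0,0,0],[0.06,0.51,-0.844,0,0,0,0]]' > m.json && python3 -m pendant m.json
echo '[[0.06,0.51,-0.844,0,0,0,0],[0.06,0,0,0,0,0,-0.0372],[0.06,0,0,0,0,0,-0.0372],[0.06,0,0,0,0,0,-0.0372],[0.06,0,0,0,0,0,-0.0372],[0.06,0,0,0,0,0,-0.0372],[0.06,0,0,0,0,0,-0.0372],[0.06,0,0,0,0,0,-0.0372]]' > m.json && python3 -m pendant m.json
python3 d.py .4075 .1645 .35 140.9
```

```text
time: 0.9
eef_pos: [0.2231, -0.3971, 0.354]
ee_rot: [-0.0, 0.994, 0.113, -0.0]
ft_force: [0.2, -0.1, -0.0]
gripper_width: 0.0802
finger_force: 0.0
time: 1.7
eef_pos: [0.3456, -0.0222, 0.3545]
ee_rot: [0.0, 0.994, 0.113, 0.0]
ft_force: [1.3, -0.3, -0.2]
gripper_width: 0.0598
finger_force: 0.0
time: 2.5
eef_pos: [0.3609, 0.0227, 0.3541]
ee_rot: [-0.0, 0.804, 0.595, -0.0]
ft_force: [-1.1, 0.6, -0.1]
gripper_width: 0.06
finger_force: 0.0
t 2.5 pos [0.3609 0.0227 0.3541] yaw 73.03 zaxis [-0.0008  0.0001 -1.    ] F [-1.0718  0.5684 -0.0538] T [-0.0719 -0.0522 -0.0349] w 0.06004866952236827 j [-0.0861 -0.598   2.0196  0.      1.7209  0.2101]
tool delta [0.1493 0.0032 0.0041]
tool rotvec [-0.0008 -0.0003 -1.1845]
```

To row units: 0.0498 m is 0.996, 0.0497 m is 0.994, -0.148 rad is -0.037.

```bash

echo '[[0.06,0.996,0.02,0.02,0,0,0],[0.06,0.996,0.02,0.02,0,0,0],[0.06,0.994,0.02,0.02,0,0,0],[0.06,0,0,0,0,0,-0.037],[0.06,0,0,0,0,0,-0.037],[0.06,0,0,0,0,0,-0.037],[0.06,0,0,0,0,0,-0.037],[0.06,0,0,0,0,0,-0.037]]' > m.json && python3 -m pendant m.json
echo '[[0.06,0,0,0,0,0,-0.037],[0.06,0,0,0,0,0,-0.037],[0.06,0,0,0,0,0,-0.037],[0.06,0,0,0,0,0,0],[0.06,0,0,0,0,0,0]]' > m.json && python3 -m pendant m.json
python3 d.py .4075 .1645 .35 140.9
```

```text
time: 3.3
eef_pos: [0.4082, 0.1643, 0.3511]
ee_rot: [-0.0, 0.534, 0.845, -0.0]
ft_force: [0.7, -0.1, 0.3]
gripper_width: 0.0599
finger_force: 0.0
time: 3.8
eef_pos: [0.4083, 0.1642, 0.3513]
ee_rot: [-0.0, 0.339, 0.941, -0.0]
ft_force: [0.4, -0.2, -0.5]
gripper_width: 0.0602
finger_force: 0.0
t 3.8 pos [0.4083 0.1642 0.3513] yaw 140.34 zaxis [-0.0005 -0.0001 -1.    ] F [ 0.3588 -0.158  -0.4958] T [ 0.0289 -0.1557 -0.0329] w 0.060152117369580434 j [ 0.2602 -0.4034  1.8983 -0.      1.6472 -0.6183]
tool delta [ 0.0008 -0.0003  0.0013]
tool rotvec [-0.0004 -0.0003 -0.0098]
```

To row units: 0.045 m is 0.9, 0.037 m is 0.74, -0.009 rad is -0.0023.

```bash

echo '[[0.06,0.016,0,0.9,0,0,-0.0023],[0.06,0,0,0.9,0,0,0],[0.06,0,0,0.74,0,0,0],[0.06,0,0,0,0,0,0],[0.0,0,0,0,0,0,0],[0,0,0,0,0,0,0],[0,0,0,0,0,0,0],[0,0,0,0,0,0,0]]' > m.json && python3 -m pendant m.json 25
python3 d.py .4075 .1645 .224 140.9
```

```text
time: 4.6
eef_pos: [0.4089, 0.165, 0.2268]
ee_rot: [0.001, 0.334, 0.943, 0.001]
ft_force: [-0.8, 0.2, -0.1]
gripper_width: 0.0333
finger_force: 0.0
t 4.6 pos [0.4089 0.165  0.2268] yaw 141.01 zaxis [ 0.0034  0.0009 -1.    ] F [-0.7968  0.1921 -0.0586] T [ 0.0755 -0.1517 -0.0409] w 0.03329146765363527 j [ 0.2617 -0.3733  2.0807 -0.      1.4307 -0.6286]
tool delta [ 0.0008 -0.0013  0.0028]
tool rotvec [0.0028 0.0021 0.0019]
```

```bash

echo '[[0,0,0,0,0,0,0],[0,0,0,0,0,0,0],[0,0,0,0,0,0,0],[0,0,0,0,0,0,0]]' > m.json && python3 -m pendant m.json 25
python3 d.py .4075 .1645 .224 140.9
```

```text
time: 5.0
eef_pos: [0.4085, 0.1648, 0.2261]
ee_rot: [0.001, 0.334, 0.943, 0.001]
ft_force: [-1.2, -0.1, 6.4]
gripper_width: 0.0276
finger_force: 24.9
t 5.0 pos [0.4085 0.1648 0.2261] yaw 141.02 zaxis [ 0.0021  0.0004 -1.    ] F [-1.215  -0.1246  6.4389] T [-0.085 -0.005  0.011] w 0.0275933214467686 j [ 0.2617 -0.3731  2.0816 -0.0002  1.4309 -0.6288]
tool delta [ 0.0006 -0.0009  0.0021]
tool rotvec [0.0017 0.0014 0.0021]
```

To row units: -0.015 m is -0.3, -0.01 m is -0.2.

```bash

echo '[[0,0,0,-0.2,0,0,0],[0,0,0,-0.3,0,0,0],[0,0,0,-0.3,0,0,0],[0,0,0,-0.3,0,0,0],[0,0,0,0,0,0,0],[0,0,0,0,0,0,0]]' > m.json && python3 -m pendant m.json 25
python3 d.py .4702 .2234 .2815 141
python3 - <<'E'
from h import *
s=grab_frame("scene");t=grab_frame("top");C=cloud(t)
im=np.hstack([cv2.resize(s["image"][110:290,210:350],(392,504)),cv2.resize(t["image"][90:230,270:410],(400,400))[:, :] if 0 else cv2.copyMakeBorder(cv2.resize(t["image"][90:230,270:410],(400,400)),0,104,0,0,0)])
cv2.imwrite("pics/p2.png",im[:,:,::-1])
E
```

```text
time: 5.6
eef_pos: [0.4081, 0.1648, 0.2803]
ee_rot: [0.0, 0.334, 0.943, 0.0]
ft_force: [0.1, -0.4, -2.6]
gripper_width: 0.028
finger_force: 24.9
t 5.6 pos [0.4081 0.1648 0.2803] yaw 141.03 zaxis [ 0.0011  0.0003 -1.    ] F [ 0.1269 -0.3519 -2.5755] T [ 0.0324 -0.113   0.0111] w 0.027959423220659894 j [ 0.2617 -0.3954  2.0084  0.      1.5274 -0.6289]
tool delta [-0.0114  0.0846 -0.0011]
tool rotvec [0.0009 0.0006 0.0005]
```

View pics/p2.png

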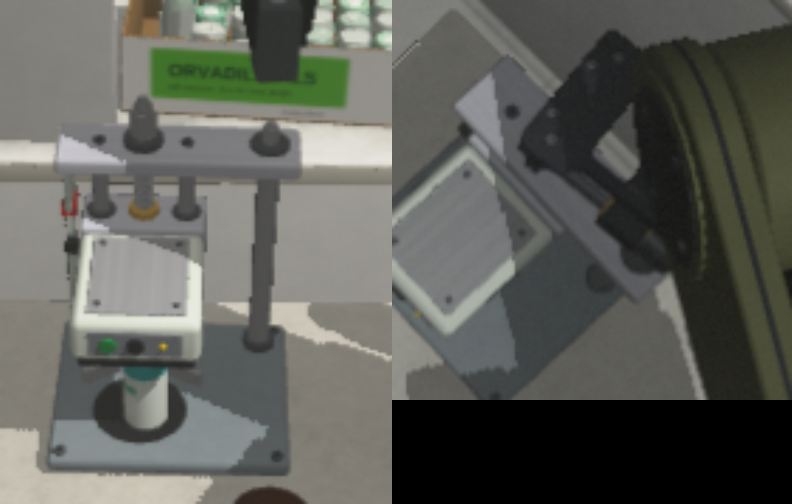

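The crank is held and clear, with the stub bare at (270,137) in the left half. Next I move over the spindle and lower onto the nose.

To row units: 0.0212 m is 0.424, -0.0025 m is -0.05.

```bash

echo '[[0,-0.05,0.424,0,0,0,0],[0,-0.05,0.424,0,0,0,0],[0,-0.05,0.424,0,0,0,0],[0,-0.05,0.424,0,0,0,0],[0,0,0,0,0,0,0],[0,0,0,0,0,0,0]]' > m.json && python3 -m pendant m.json 25
python3 d.py .4705 .2236 .25 141
```

```text
time: 6.3
eef_pos: [0.4684, 0.2242, 0.2784]
ee_rot: [-0.001, 0.333, 0.943, -0.001]
ft_force: [-0.4, -0.2, -2.5]
gripper_width: 0.0281
finger_force: 24.9
t 6.3 pos [0.4684 0.2242 0.2784] yaw 141.05 zaxis [-0.0026 -0.0012 -1.    ] F [-0.4361 -0.2009 -2.4941] T [ 0.0117 -0.2247  0.0445] w 0.028147262172259064 j [ 0.3431 -0.1995  1.8582 -0.0002  1.4857 -0.5479]
tool delta [-0.002   0.0009  0.0284]
tool rotvec [-0.0025 -0.0013  0.0008]
```

To row units: 0.006 m is 0.12, 0.005 m is 0.1, 0.0015 rad is 0.0004.

```bash

echo '[[0,-0.02,0.01,0.12,0.0004,0.0003,0],[0,-0.01,0,0.12,0,0,0],[0,0,0,0.1,0,0,0],[0,0,0,0,0,0,0],[0,0,0,0,0,0,0]]' > m.json && python3 -m pendant m.json 25
python3 d.py .4705 .2236 .25 141
echo '[[0,0,0,0.06,0,0,0],[0,0,0,0.06,0,0,0],[0,0,0,0,0,0,0],[0,0,0,0,0,0,0]]' > m.json && python3 -m pendant m.json 25
python3 d.py .4705 .2236 .25 141
```

```text
time: 6.8
eef_pos: [0.4702, 0.2236, 0.2624]
ee_rot: [-0.001, 0.334, 0.943, -0.001]
ft_force: [-0.7, 0.2, -2.6]
gripper_width: 0.028
finger_force: 24.9
t 6.8 pos [0.4702 0.2236 0.2624] yaw 141.02 zaxis [-0.0021 -0.0007 -1.    ] F [-0.7148  0.2195 -2.5709] T [ 0.0212 -0.1143  0.0407] w 0.02801777960012932 j [ 0.3408 -0.1903  1.8767  0.      1.4574 -0.5497]
tool delta [-0.0003  0.0002  0.0124]
tool rotvec [-0.0018 -0.0012  0.0003]
time: 7.2
eef_pos: [0.4703, 0.2238, 0.2565]
ee_rot: [-0.001, 0.334, 0.943, -0.001]
ft_force: [-0.4, -0.6, -1.0]
gripper_width: 0.028
finger_force: 24.9
t 7.2 pos [0.4703 0.2238 0.2565] yaw 141.03 zaxis [-0.002  -0.0006 -1.    ] F [-0.4053 -0.6009 -0.9555] T [ 0.0147 -0.1781 -0.0037] w 0.028024252615617844 j [ 0.341  -0.1872  1.8838  0.0001  1.447  -0.5497]
tool delta [-0.0003 -0.0001  0.0065]
tool rotvec [-0.0017 -0.0011  0.0005]
```

To row units: 0.002 m is 0.04.

```bash

echo '[[0,0,0,0.04,0,0,0],[0,0,0,0,0,0,0]]' > m.json && python3 -m pendant m.json 25
echo '[[0,0,0,0.04,0,0,0],[0,0,0,0,0,0,0]]' > m.json && python3 -m pendant m.json 25
echo '[[0,0,0,0.04,0,0,0],[0,0,0,0,0,0,0],[0,0,0,0,0,0,0]]' > m.json && python3 -m pendant m.json 25
python3 d.py .4705 .2236 .25 141
```

```text
time: 7.4
eef_pos: [0.4703, 0.2238, 0.2544]
ee_rot: [-0.001, 0.334, 0.943, -0.001]
ft_force: [-0.5, 0.4, -2.5]
gripper_width: 0.0279
finger_force: 24.9
time: 7.6
eef_pos: [0.4703, 0.2238, 0.2523]
ee_rot: [-0.001, 0.334, 0.943, -0.001]
ft_force: [-0.0, -0.4, -1.5]
gripper_width: 0.028
finger_force: 24.9
time: 7.9
eef_pos: [0.4704, 0.2238, 0.2506]
ee_rot: [-0.001, 0.334, 0.943, -0.001]
ft_force: [-0.9, 0.5, -2.3]
gripper_width: 0.028
finger_force: 24.9
t 7.9 pos [0.4704 0.2238 0.2506] yaw 141.03 zaxis [-0.0019 -0.0006 -1.    ] F [-0.926   0.5242 -2.3018] T [ 0.0684 -0.1905  0.0389] w 0.027980728800067994 j [ 0.341  -0.1845  1.8914  0.0001  1.4367 -0.5496]
tool delta [-0.0002 -0.0001  0.0006]
tool rotvec [-0.0017 -0.0011  0.0005]
```

Free down to underside ≈0.2255. The square's top (0.223) is next.

```bash

for i in 1 2 3 ; do :; done
echo '[[0,0,0,0.03,0,0,0],[0,0,0,0,0,0,0]]' > m.json && python3 -m pendant m.json 25 | egrep 'pos|force'
echo '[[0,0,0,0.03,0,0,0],[0,0,0,0,0,0,0]]' > m.json && python3 -m pendant m.json 25| egrep 'pos|force'
echo '[[0,0,0,0.02,0,0,0],[0,0,0,0,0,0,0],[0,0,0,0,0,0,0]]' > m.json && python3 -m pendant m.json 25| egrep 'pos|force'
python3 d.py .4705 .2236 .228 141
```

```text
eef_pos: [0.4703, 0.2238, 0.2489]
ft_force: [1.1, -0.0, -2.7]
finger_force: 24.9
eef_pos: [0.4705, 0.2239, 0.2481]
ft_force: [0.8, -0.3, -0.6]
finger_force: 24.9
eef_pos: [0.4706, 0.2239, 0.2478]
ft_force: [-3.0, -1.0, 5.6]
finger_force: 25.0
t 8.6 pos [0.4706 0.2239 0.2478] yaw 141.03 zaxis [-0.0007 -0.0002 -1.    ] F [-3.0193 -1.0321  5.6385] T [-0.1869  0.316   0.0246] w 0.027569792454985132 j [ 0.341  -0.1833  1.895   0.      1.4306 -0.5496]
tool delta [-0.0001 -0.0003  0.0198]
tool rotvec [-0.0006 -0.0004  0.0005]
```

To row units: 0.06 rad is 0.015.

```bash

echo '[[0,0,0,0,0,0,0.015],[0,0,0,0,0,0,0.015],[0,0,0,0,0,0,0]]' > m.json && python3 -m pendant m.json 25 | egrep 'pos|force'
echo '[[0,0,0,0,0,0,0.015],[0,0,0,0,0,0,0.015],[0,0,0,0,0,0,0]]' > m.json && python3 -m pendant m.json 25| egrep 'pos|force'
echo '[[0,0,0,0,0,0,0.015],[0,0,0,0,0,0,0.015],[0,0,0,0,0,0,0]]' > m.json && python3 -m pendant m.json 25| egrep 'pos|force'
python3 d.py .4705 .2236 .228 141
```

```text
eef_pos: [0.4712, 0.224, 0.2478]
ft_force: [0.4, -0.7, 4.5]
finger_force: 24.9
eef_pos: [0.4713, 0.2239, 0.2478]
ft_force: [0.6, -1.3, 5.1]
finger_force: 24.9
eef_pos: [0.4714, 0.2239, 0.2478]
ft_force: [0.6, -0.9, 5.6]
finger_force: 24.9
t 9.5 pos [0.4714 0.2239 0.2478] yaw 120.42 zaxis [ 0.0015  0.     -1.    ] F [ 0.5865 -0.8771  5.5873] T [-0.1079 -0.2026  0.0918] w 0.027685704222328706 j [ 0.3408 -0.183   1.8947 -0.0005  1.4286 -0.1901]
tool delta [ 0.0002 -0.001   0.0198]
tool rotvec [ 0.0011  0.0009 -0.3592]
```

To row units: 0.06 rad is 0.015.

```bash

for_() { :; }
echo '[[0,0,0,0,0,0,0.015],[0,0,0,0,0,0,0.015],[0,0,0,0,0,0,0]]' > m.json && python3 -m pendant m.json 25 | egrep 'pos|ft_'
echo '[[0,0,0,0,0,0,0.015],[0,0,0,0,0,0,0.015],[0,0,0,0,0,0,0]]' > m.json && python3 -m pendant m.json 25| egrep 'pos|ft_'
echo '[[0,0,0,0,0,0,0.015],[0,0,0,0,0,0,0.015],[0,0,0,0,0,0,0]]' > m.json && python3 -m pendant m.json 25| egrep 'pos|ft_'
python3 d.py .4705 .2236 .228 141
```

```text
eef_pos: [0.4714, 0.2239, 0.2478]
ft_force: [0.0, -1.1, 5.5]
eef_pos: [0.4714, 0.2238, 0.2478]
ft_force: [1.8, -0.8, 5.8]
eef_pos: [0.4714, 0.2238, 0.2477]
ft_force: [1.8, -1.6, 5.1]
t 10.4 pos [0.4714 0.2238 0.2477] yaw 99.85 zaxis [ 0.0012 -0.0002 -1.    ] F [ 1.8244 -1.5952  5.0863] T [-0.2022 -0.3736  0.0174] w 0.02793092630214983 j [ 0.3407 -0.1829  1.8949 -0.0006  1.4286  0.169 ]
tool delta [-0.0001 -0.0009  0.0197]
tool rotvec [ 0.001   0.0008 -0.7183]
```

To row units: 0.06 rad is 0.015.

```bash

echo '[[0,0,0,0,0,0,0.015],[0,0,0,0,0,0,0.015],[0,0,0,0,0,0,0]]' > m.json && python3 -m pendant m.json 25 | egrep 'pos|ft_'
echo '[[0,0,0,0,0,0,0.015],[0,0,0,0,0,0,0.015],[0,0,0,0,0,0,0]]' > m.json && python3 -m pendant m.json 25| egrep 'pos|ft_'
echo '[[0,0,0,0,0,0,0.015],[0,0,0,0,0,0,0.015],[0,0,0,0,0,0,0]]' > m.json && python3 -m pendant m.json 25| egrep 'pos|ft_'
python3 d.py .4705 .2236 .228 141
```

```text
eef_pos: [0.4713, 0.2238, 0.2475]
ft_force: [1.0, -1.2, 5.2]
eef_pos: [0.47, 0.2236, 0.2451]
ft_force: [1.1, -0.9, -1.4]
eef_pos: [0.4699, 0.2236, 0.2451]
ft_force: [1.8, -0.0, -3.2]
t 11.3 pos [0.4699 0.2236 0.2451] yaw 79.31 zaxis [-0.0035 -0.0012 -1.    ] F [ 1.8203 -0.0302 -3.2423] T [-0.0568 -0.4111 -0.0105] w 0.028153376527232578 j [ 0.341  -0.1816  1.8981  0.      1.4289  0.5276]
tool delta [0.0001 0.0006 0.0171]
tool rotvec [-0.0039 -0.0001 -1.0767]
```

It dropped in. Now lowering gently to home.

To row units: 0.003 m is 0.06, -0.03 rad is -0.0075.

```bash

echo '[[0,0,0,0.06,0,0,-0.0075],[0,0,0,0.06,0,0,0],[0,0,0,0,0,0,0]]' > m.json && python3 -m pendant m.json 25 | egrep 'pos|ft_'
echo '[[0,0,0,0.06,0,0,0],[0,0,0,0.06,0,0,0],[0,0,0,0,0,0,0]]' > m.json && python3 -m pendant m.json 25| egrep 'pos|ft_'
echo '[[0,0,0,0.05,0,0,0],[0,0,0,0,0,0,0],[0,0,0,0,0,0,0]]' > m.json && python3 -m pendant m.json 25| egrep 'pos|ft_'
python3 d.py .4705 .2236 .228 
```

```text
eef_pos: [0.4699, 0.2237, 0.2395]
ft_force: [0.4, -0.0, -2.9]
eef_pos: [0.47, 0.2238, 0.2339]
ft_force: [-0.4, -0.1, -2.8]
eef_pos: [0.4702, 0.2237, 0.2319]
ft_force: [-0.3, -0.9, -3.2]
t 12.2 pos [0.4702 0.2237 0.2319] yaw 80.87 zaxis [-0.0022 -0.0007 -1.    ] F [-0.2808 -0.8931 -3.2224] T [-0.0978 -0.0722  0.0346] w 0.027850217464959814 j [ 0.3409 -0.1748  1.914   0.0001  1.4046  0.5003]
tool delta [-0.0001  0.0003  0.0039]
```

To row units: 0.002 m is 0.04.

```bash

echo '[[0,0,0,0.04,0,0,0],[0,0,0,0,0,0,0]]' > m.json && python3 -m pendant m.json 25 | egrep 'pos|ft_'
echo '[[0,0,0,0.03,0,0,0],[0,0,0,0,0,0,0]]' > m.json && python3 -m pendant m.json 25| egrep 'pos|ft_'
echo '[[0,0,0,0.02,0,0,0],[0,0,0,0,0,0,0]]' > m.json && python3 -m pendant m.json 25| egrep 'pos|ft_'
python3 d.py .4705 .2236 .228 
```

```text
eef_pos: [0.4704, 0.2237, 0.23]
ft_force: [-0.5, -1.0, -2.8]
eef_pos: [0.4704, 0.2237, 0.2285]
ft_force: [0.3, -1.2, -1.6]
eef_pos: [0.4704, 0.2238, 0.2282]
ft_force: [-0.6, -2.3, 1.5]
t 12.8 pos [0.4704 0.2238 0.2282] yaw 80.87 zaxis [-0.0015 -0.0006 -1.    ] F [-0.6272 -2.2525  1.497 ] T [-0.4099  0.15    0.024 ] w 0.02791001490014507 j [ 0.341  -0.1726  1.9185 -0.0001  1.3973  0.5004]
tool delta [-0.0001  0.0001  0.0002]
```

```bash
python3 - <<'E'
from h import *
s=grab_frame("scene")
save(s,"c1.png",(222,165,262,205),15)
S=cloud(s);np.set_printoptions(precision=4,suppress=True)
for v in range(176,204):print(v,S[v,228:243,2].round(3))
Rm,c=cam(s)
p=np.array([.4953,.2743,.15]);print(proj(s,p),proj(s,p+[0,0,.01]))
E
```

```text
176 [-0.037 -0.037 -0.036 -0.037 -0.037  0.163  0.164  0.165  0.153  0.143
 -0.038 -0.037 -0.034 -0.04  -0.038]
177 [-0.042 -0.036 -0.041 -0.042 -0.04   0.161  0.16   0.161  0.151  0.142
 -0.038 -0.039 -0.041 -0.043 -0.041]
178 [-0.044 -0.044 -0.044 -0.044 -0.046  0.158  0.157  0.16   0.145  0.142
 -0.042 -0.044 -0.045 -0.042 -0.042]
179 [-0.046 -0.048 -0.048 -0.047 -0.044  0.156  0.156  0.157  0.145  0.141
  0.138 -0.045 -0.044  0.138  0.137]
180 [-0.048 -0.051 -0.052 -0.048 -0.05   0.156  0.154  0.153  0.143  0.143
 -0.05  -0.052  0.137  0.754  0.136]
181 [-0.054 -0.054 -0.055 -0.054  0.141  0.151  0.152  0.151  0.143  0.141
 -0.053 -0.051  0.139  0.139  0.137]
182 [-0.058 -0.053 -0.056 -0.055  0.143  0.149  0.148  0.15   0.145  0.141
 -0.055 -0.057  0.139  0.137  0.14 ]
183 [-0.059 -0.062 -0.061 -0.057  0.144  0.148  0.147  0.149  0.143  0.142
 -0.061 -0.057  0.138  0.141  0.14 ]
184 [-0.063 -0.059 -0.065 -0.064  0.142  0.145  0.146  0.143  0.142  0.142
 -0.065 -0.065  0.139  0.142  0.14 ]
185 [-0.066 -0.068 -0.064 -0.065  0.141  0.142  0.14   0.14   0.14   0.141
 -0.067  0.135  0
[... 1463 characters left out ...]
.137  0.137]
199 [-0.114 -0.115 -0.117 -0.115 -0.115  0.113  0.115  0.115  0.115  0.115
  0.13   0.136  0.137  0.137  0.136]
200 [-0.116 -0.119 -0.118 -0.116 -0.12  -0.117  0.112  0.113  0.112  0.112
  0.13   0.134  0.137  0.138  0.138]
201 [-0.119 -0.118 -0.123 -0.119 -0.118 -0.119  0.102  0.102  0.101  0.092
  0.131  0.138  0.138  0.137  0.136]
202 [-0.125 -0.122 -0.125 -0.123 -0.125 -0.124  0.099  0.101  0.099  0.088
  0.132  0.136  0.136  0.136  0.137]
203 [-0.128 -0.127 -0.124 -0.124 -0.128 -0.127  0.097  0.098  0.097  0.085
  0.135  0.136  0.136  0.138  0.137]
(np.float64(233.13501432962235), np.float64(185.2416697918037)) (np.float64(232.9181046009648), np.float64(181.08978626166953))
```

View pics/c1.png

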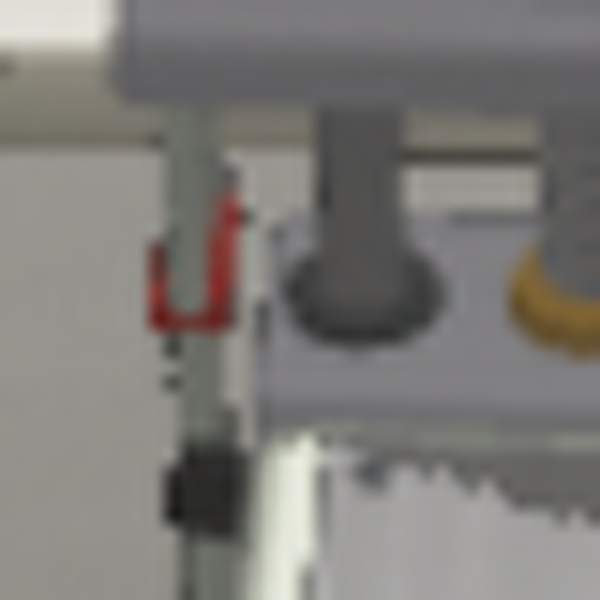

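The crop shows the red clip wrapped round the ruled bar, with its front lower edge at about (190,320), i.e. full-image pixel (234.7,186). The black pointer block is at (205,490), full-image (235.7,197.7). I'll average some depth frames to get the gap.

```bash
cat > gap.py <<'E'
from h import *
np.set_printoptions(precision=4,suppress=True)
def run(n=6):
    fr=[grab_frame("scene") for _ in range(n)];f=dict(fr[0]);f["z_map"]=np.median([g["z_map"] for g in fr],0)
    f["image"]=np.mean([g["image"] for g in fr],0).round().astype(np.uint8)
    S=cloud(f);h=cv2.cvtColor(f["image"],cv2.COLOR_RGB2HSV);return f,S,h
def report(f,S,h,box=(226,160,242,212)):
    x0,y0,x1,y1=box;sub=np.zeros(h.shape[:2],bool);sub[y0:y1,x0:x1]=1
    red=sub&((h[...,0]<10)|(h[...,0]>170))&(h[...,1]>110)&(S[...,2]>0)
    blk=sub&(h[...,2]<62)&(S[...,2]>0)
    ux=np.array([.685,-.729]);uy=np.array([.729,.685]);o=np.array([.453,.2064])
    for nm,m in(("red",red),("blk",blk)):
        v,u=np.nonzero(m);P=S[m];d=P[:,:2]-o
        print(nm)
        for r in sorted(set(v)):
            k=v==r;print(r,u[k].min(),u[k].max(),"x",(d[k]@ux).round(4),"y",(d[k]@uy).round(4),"z",P[k,2].round(4))
    hd=S[195:225,243:275];d=hd.reshape(-1,3);k=(abs(d[:,2]-np.median(d[:,2]))<.004);print("head z",np.median(d[:,2]),d[k,2].mean(),k.sum())
if __name__=="__main__": report(*run())
E
python3 gap.py
```

```text
red
179 237 237 x [0.0093] y [0.0727] z [0.143]
180 236 237 x [0.0059 0.0054] y [0.0744 0.0723] z [0.1431 0.1435]
181 236 237 x [0.0022 0.0035] y [0.0741 0.0722] z [0.1433 0.1425]
182 232 236 x [-0.0001 -0.0002] y [0.0818 0.0739] z [0.1423 0.1427]
183 232 236 x [-0.0044 -0.005 ] y [0.0813 0.0734] z [0.1432 0.1439]
184 232 236 x [-0.0075 -0.0061] y [0.0811 0.0734] z [0.143  0.1422]
185 232 236 x [-0.0089 -0.0084] y [0.081  0.0732] z [0.1416 0.1415]
186 232 236 x [-0.0084 -0.0086 -0.0084 -0.0093 -0.01  ] y [0.0812 0.0792 0.0772 0.0751 0.0731] z [0.1388 0.139  0.1389 0.1397 0.1403]
blk
184 241 241 x [-0.0031] y [0.0638] z [0.1403]
195 234 237 x [-0.0153 -0.0152 -0.0155 -0.0148] y [0.0773 0.0753 0.0733 0.0714] z [0.1219 0.1219 0.1221 0.1217]
196 234 237 x [-0.019  -0.019  -0.0185 -0.0184] y [0.0769 0.075  0.073  0.0711] z [0.1223 0.1223 0.122  0.122 ]
197 233 237 x [-0.0198 -0.0198 -0.0182 -0.0177 -0.0198] y [0.0789 0.0769 0.0752 0.0732 0.071 ] z [0.1203 0.1204 0.1192 0.1188 0.1206]
198 233 237 x [-0.0206 -0.0186 -0.0204 -0.0193 -0.019 ] y [0.0789 0.0772 0.075  0.0731 0.0712] z [0.1185 0.1169 0.1184 0.1176 0.1174]
199 233 237 x [-0.0199 -0.0193 -0.0186 -0.0194 -0.0197] y [0.0791 0.0772 0.0753 0.0732 0.0712] z [0.1153 0.115  0.1144 0.1152 0.1154]
200 236 236 x [-0.0199] y [0.0733] z [0.113]
head z 0.13878744633505374 0.1386785279032878 960
```

```bash
python3 - <<'E'
from gap import *
f,S,h=run(4);g=f["image"].mean(2)
print(g[190:206,230:241].round(0).astype(int))
ux=np.array([.685,-.729]);uy=np.array([.729,.685]);o=np.array([.453,.2064])
for z in(.122,.1205,.119,.117,.115,.113,.112,.111,.110):
    p=o-.0195*ux+.075*uy;print(z,np.round(proj(f,[*p,z]),2))
for z in(.143,.137):
    p=o-.0087*ux+.077*uy;print(z,np.round(proj(f,[*p,z]),2))
print(f["image"][178:190,231:240,0].astype(int)-f["image"][178:190,231:240,1])
E
```

```text
[[145 145 134  82 106 105 112 145 141 124 130]
 [145 145 143 130 107 106 112 144 138 113 121]
 [144 145 144 137 107 106  97  98 136 102 109]
 [144 144 145 137 108 106  94  87 136 103 113]
 [144 144 144 134  77  76  70  82 137 118 148]
 [144 144 143 131  49  49  47  53  88 138 187]
 [145 144 132  64  46  45  45  47  83 152 196]
 [143 144 130  42  43  42  43  44  85 159 201]
 [144 145 130  42  42  42  42  47  93 165 205]
 [144 145 130  41  42  42  42  53 104 170 210]
 [145 145 143 125  66  63  51  60 109 175 214]
 [144 144 144 134  88 102  99  95 116 182 219]
 [143 143 143 134  92 107 104 107 139 188 222]
 [143 144 143 133  91 107 105 110 149 192 224]
 [143 143 143 131  78 106 104 110 155 198 226]
 [143 143 143 131  77 107 101  96 161 202 226]]
0.122 [234.94 196.3 ]
0.1205 [234.97 196.89]
0.119 [235.   197.49]
0.117 [235.04 198.28]
0.115 [235.08 199.07]
0.113 [235.12 199.86]
0.112 [235.14 200.25]
0.111 [235.16 200.64]
0.11 [235.18 201.03]
0.143 [233.99 184.44]
0.137 [234.11 186.87]
[[ 3  1 -4 -3  2 31 52  4  3]
 [ 2  2 -3 -3  2 35 75  7  3]
 [ 2  2 -3 -4  6 53 62  2  3]
 [ 5 23 -3 -4  9 72 58  2  2]
 [ 6 38 -2 -2 10 73 52  2  1]
 [ 6 46 16 -3 14 86 47  2  2]
 [13 74  2 -4 15 89 30  3  1]
 [ 8 64 30  0 22 64 22  2  0]
 [ 7 63 58 48 55 60 21  2  1]
 [ 3  6  6  4  6 14  4  2  1]
 [ 1  2 -2 -2 -2  0  1  2  2]
 [ 1  2  1 -3 -3 -1  3  1  1]]
```

Careful with the scale: shifts go in shares of 50 mm and turns go in shares of 4 rad. That gives: -0.03 m is -0.6, -0.0275 m is -0.55.

```bash

echo '[[0.06,0,0,0,0,0,0],[0.06,0,0,0,0,0,0],[0.06,0,0,0,0,0,0],[0.06,0,0,0,0,0,0]]' > m.json && python3 -m pendant m.json 25
echo '[[0.06,0,0,-0.4,0,0,0],[0.06,0,0,-0.6,0,0,0],[0.06,0,0,-0.6,0,0,0],[0.06,-0.55,0,0,0,0,0],[0.06,-0.55,0,0,0,0,0],[0.06,0,0,0,0,0,0],[0.06,0,0,0,0,0,0]]' > m.json && python3 -m pendant m.json
python3 - <<'E'
from h import *
t=grab_frame("top");C=cloud(t);np.set_printoptions(precision=4,suppress=True)
s=grab_frame("scene");S=cloud(s)
near=np.hypot(S[...,0]-.4704,S[...,1]-.2238)<.085
m=near&(S[...,2]>.235)&(S[...,2]<.290)
im=np.hstack([cv2.resize(s["image"][100:200,220:330],(440,400)),cv2.resize(t["image"][100:200,280:370],(360,400))])
cv2.imwrite("pics/p3.png",im[:,:,::-1])
E
python3 d.py .4617 .1695 .2442 80.9
```

```text
time: 13.75
eef_pos: [0.4704, 0.2239, 0.2273]
ee_rot: [-0.0, 0.761, 0.649, -0.001]
ft_force: [-0.4, -0.5, 0.7]
gripper_width: 0.0546
finger_force: 0.0
time: 14.45
eef_pos: [0.4619, 0.1695, 0.3077]
ee_rot: [-0.0, 0.761, 0.648, -0.0]
ft_force: [0.2, -0.3, 0.6]
gripper_width: 0.0599
finger_force: 0.0
t 14.55 pos [0.4618 0.17   0.3074] yaw 80.89 zaxis [-0.0021 -0.0002 -1.    ] F [ 0.7119 -0.4491 -0.5874] T [-0.0714 -0.088  -0.0617] w 0.0597743447682962 j [ 0.2435 -0.2729  1.8712  0.0003  1.5453  0.4025]
tool delta [-0.0005  0.0001  0.0632]
tool rotvec [-0.002   0.0005 -0.0002]
```

View pics/p3.png

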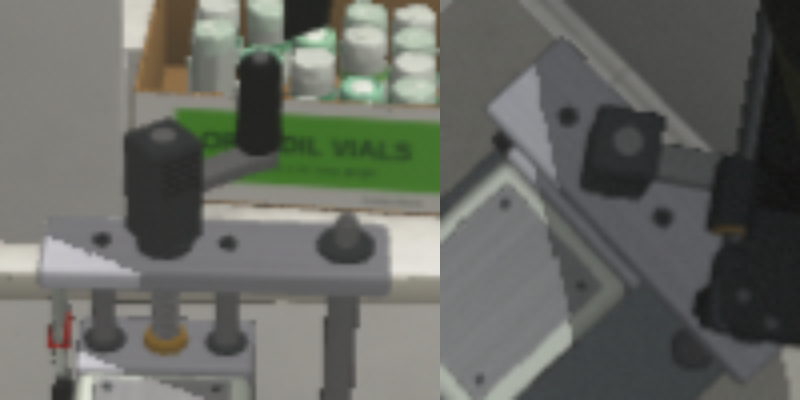

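The hub is on the spindle at left-half (163,190), with the handle upright at (260,75). I'll check the hub height and handle position numerically.

```bash
python3 - <<'E'
from h import *
np.set_printoptions(precision=4,suppress=True)
s=grab_frame("scene");S=cloud(s)
for nm,(u0,v0,u1,v1) in(("hub",(250,128,273,140)),("han",(276,110,295,125))):
    q=S[v0:v1,u0:u1].reshape(-1,3);q=q[np.hypot(q[:,0]-.4704,q[:,1]-.2238)<.09]
    zt=np.percentile(q[:,2],97);k=q[q[:,2]>zt-.003];print(nm,len(q),zt,k.mean(0))
E
```

```text
hub 168 0.25746325785144936 [0.4689 0.2259 0.2561]
han 131 0.2789531352906094 [0.4591 0.1721 0.2776]
```

To row units: 0.02 m is 0.4, 0.012 m is 0.24.

```bash

echo '[[0.05,-0.01,0,0.4,0,0,0],[0.05,0,0,0.4,0,0,0],[0.05,0,0,0.24,0,0,0],[0.05,0,0,0,0,0,0]]' > m.json && python3 -m pendant m.json 15
python3 d.py .4617 .1695 .2442 80.9
```

```text
time: 15.0
eef_pos: [0.4605, 0.1692, 0.2532]
ee_rot: [-0.001, 0.761, 0.649, -0.003]
ft_force: [0.0, 0.0, -0.2]
gripper_width: 0.0499
finger_force: 0.0
t 15.0 pos [0.4605 0.1692 0.2532] yaw 80.91 zaxis [-0.006  -0.0015 -1.    ] F [ 0.0214  0.0302 -0.1777] T [-0.0515 -0.0813 -0.0111] w 0.04989163697678705 j [ 0.2427 -0.255   1.9459  0.      1.4569  0.4013]
tool delta [0.0005 0.0012 0.009 ]
tool rotvec [-0.0057  0.0024  0.0002]
```

To row units: 0.008 m is 0.16, 0.001 m is 0.02, 0.004 rad is 0.001.

```bash

echo '[[0.05,0.01,0.02,0.16,0.001,-0.0005,0],[0.05,0,0,0,0,0,0],[0,0,0,0,0,0,0],[0,0,0,0,0,0,0],[0,0,0,0,0,0,0],[0,0,0,0,0,0,0],[0,0,0,0,0,0,0]]' > m.json && python3 -m pendant m.json 25
python3 d.py .4617 .1695 .2442 80.9
echo '[[0,0.066,-0.376,0,0,0,0],[0,0.192,-0.33,0,0,0,0],[0,0,0,0,0,0,0]]' > m.json && python3 -m pendant m.json 25
python3 d.py .4617 .1695 .2442 80.9
```

```text
time: 15.7
eef_pos: [0.4628, 0.1693, 0.248]
ee_rot: [-0.001, 0.761, 0.649, -0.003]
ft_force: [0.9, -0.4, 0.2]
gripper_width: 0.021
finger_force: 25.0
t 15.7 pos [0.4628 0.1693 0.248 ] yaw 80.87 zaxis [-0.0054 -0.002  -1.    ] F [ 0.928  -0.3506  0.2239] T [-0.0814 -0.1411  0.0121] w 0.021038536169062597 j [ 0.2421 -0.2476  1.9486 -0.0006  1.4464  0.4015]
tool delta [ 0.0001 -0.0011  0.0038]
tool rotvec [-0.0051  0.0028 -0.0005]
time: 16.0
eef_pos: [0.4291, 0.1876, 0.2484]
ee_rot: [-0.001, 0.761, 0.649, -0.003]
ft_force: [-3.0, -2.9, 2.9]
gripper_width: 0.0214
finger_force: 25.0
t 16.0 pos [0.4291 0.1876 0.2484] yaw 80.94 zaxis [-0.0057 -0.0031 -1.    ] F [-3.0169 -2.9471  2.8675] T [-0.5725  0.2849  0.0317] w 0.02136485985698937 j [ 0.2983 -0.3072  1.9953 -0.0013  1.46    0.4565]
tool delta [-0.0127  0.0351  0.0041]
tool rotvec [-0.0052  0.004   0.0007]
```

To row units: 0.0191 m is 0.382, 0.018 m is 0.36.

```bash

echo '[[0,0.292,-0.246,0,0,0,0],[0,0.36,-0.13,0,0,0,0],[0,0.382,0,0,0,0,0],[0,0.36,0.13,0,0,0,0]]' > m.json && python3 -m pendant m.json 25 | egrep 'pos|force'
echo '[[0,0.292,0.246,0,0,0,0],[0,0.192,0.33,0,0,0,0],[0,0.066,0.376,0,0,0,0],[0,0,0,0,0,0,0]]' > m.json && python3 -m pendant m.json 25 | egrep 'pos|force'
python3 d.py .4791 .2781 .248 80.9
python3 gap.py | tail -1
```

```text
eef_pos: [0.4277, 0.2587, 0.2481]
ft_force: [-1.8, -3.8, 0.2]
finger_force: 25.0
eef_pos: [0.4814, 0.2783, 0.2472]
ft_force: [0.1, 0.8, 0.8]
finger_force: 25.0
t 16.8 pos [0.4814 0.2783 0.2472] yaw 80.83 zaxis [-0.007  -0.0013 -1.    ] F [0.0979 0.8034 0.8326] T [ 0.0395 -0.0391 -0.0231] w 0.021135021004926806 j [ 0.4267 -0.0981  1.8199  0.0017  1.4268  0.5865]
tool delta [-0.0005 -0.0023 -0.0008]
tool rotvec [-0.0067  0.0024 -0.0012]
head z 0.14454045674481875 0.14430845710423698 937
```

To row units: -0.0191 m is -0.382, -0.018 m is -0.36.

```bash

echo '[[0,-0.07,0.35,0,0,0,0],[0,-0.192,0.33,0,0,0,0],[0,-0.292,0.246,0,0,0,0],[0,-0.36,0.13,0,0,0,0],[0,-0.382,0,0,0,0,0]]' > m.json && python3 -m pendant m.json 25 | egrep 'pos|force'
echo '[[0,-0.36,-0.13,0,0,0,0],[0,-0.292,-0.246,0,0,0,0],[0,-0.192,-0.33,0,0,0,0],[0,-0.066,-0.376,0,0,0,0],[0,0,0,0,0,0,0]]' > m.json && python3 -m pendant m.json 25 | egrep 'pos|force'
python3 d.py .4617 .1695 .248 80.9
python3 gap.py | tail -1
```

```text
eef_pos: [0.5228, 0.2062, 0.248]
ft_force: [-0.7, 5.0, -0.9]
finger_force: 25.0
eef_pos: [0.4604, 0.1688, 0.2479]
ft_force: [1.2, -1.3, 0.4]
finger_force: 25.0
t 18.1 pos [0.4604 0.1688 0.2479] yaw 80.88 zaxis [-0.0044 -0.0024 -1.    ] F [ 1.2127 -1.2709  0.4098] T [-0.1877 -0.2162 -0.008 ] w 0.02089052162325522 j [ 0.2427 -0.2538  1.9538 -0.0013  1.4465  0.402 ]
tool delta [ 0.0009  0.0011 -0.0001]
tool rotvec [-0.004   0.0031 -0.0004]
head z 0.15044028202619303 0.15021736314614 861
```

To row units: 0.0191 m is 0.382, -0.018 m is -0.36.

```bash

echo '[[0,0.08,-0.36,0,0,0,0],[0,0.192,-0.33,0,0,0,0],[0,0.292,-0.246,0,0,0,0],[0,0.36,-0.13,0,0,0,0],[0,0.382,0,0,0,0,0]]' > m.json && python3 -m pendant m.json 25 | egrep 'pos|force'
echo '[[0,0.36,0.13,0,0,0,0],[0,0.292,0.246,0,0,0,0],[0,0.192,0.33,0,0,0,0],[0,0.066,0.376,0,0,0,0],[0,0,0,0,0,0,0]]' > m.json && python3 -m pendant m.json 25 | egrep 'pos|force'
python3 d.py .4791 .2781 .248 80.9
python3 gap.py
```

```text
eef_pos: [0.4182, 0.2423, 0.2481]
ft_force: [1.3, -4.8, -0.5]
finger_force: 25.0
eef_pos: [0.4807, 0.279, 0.2467]
ft_force: [-0.8, 0.9, 1.5]
finger_force: 25.0
t 19.4 pos [0.4807 0.279  0.2467] yaw 80.84 zaxis [-0.008 -0.002 -1.   ] F [-0.8285  0.8638  1.5099] T [-0.115  -0.0718  0.0569] w 0.021153643107529804 j [ 0.4286 -0.0977  1.8202  0.0016  1.4272  0.5882]
tool delta [-0.0012 -0.0014 -0.0013]
tool rotvec [-0.0076  0.0032 -0.0011]
red
179 237 237 x [0.0092] y [0.0727] z [0.1431]
180 236 237 x [0.0057 0.0065] y [0.0744 0.0725] z [0.1432 0.1427]
181 236 237 x [0.0036 0.0035] y [0.0742 0.0722] z [0.1423 0.1424]
182 232 236 x [ 0.0005 -0.0017] y [0.0819 0.0737] z [0.1419 0.1438]
183 232 237 x [-0.0043 -0.0037 -0.0039] y [0.0814 0.0736 0.0715] z [0.143  0.1429 0.1431]
184 232 237 x [-0.0069 -0.0075 -0.0059] y [0.0811 0.0732 0.0714] z [0.1425 0.1433 0.1422]
185 232 236 x [-0.0089 -0.0102] y [0.081 0.073] z [0.1416 0.1429]
186 232 237 x [-0.0085 -0.009  -0.009  -0.0093 -0.009  -0.0071] y [0.0812 0.0791 0.0772 0.0751 0.0732 0.0715] z [0.1388 0.1393 0.1393 0.1397 0.1395 0.1381]
blk
177 241 241 x [-0.0054] y [0.063] z [0.1591]
178 241 241 x [-0.0069] y [0.063] z [0.1578]
187 237 237 x [-0.0119] y [0.071] z [0.1394]
188 233 237 x [-0.0153 -0.0156 -0.0146 -0.0157 -0.0152] y [0.0785 0.0765 0.0747 0.0726 0.0707] z [0.1392 0.1395 0.1388 0.1397 0.1394]
189 233 237 x [-0.019  -0.0193 -0.0187 -0.0196 -0.0185] y [0.0782 0.0762 0.0743 0.0723 0.0704] z [0.1396 0.1399 0.1395 0.1403 0.1395]
190 233 237 x [-0.018  -0.0192 -0.0193 -0.0196 -0.0189] y [0.0784 0.0763 0.0743 0.0724 0.0705] z [0.1363 0.1374 0.1376 0.1378 0.1373]
191 233 237 x [-0.0188 -0.0188 -0.0195 -0.0189 -0.0196] y [0.0784 0.0765 0.0744 0.0725 0.0705] z [0.1346 0.1346 0.1352 0.1348 0.1355]
192 233 236 x [-0.0193 -0.0179 -0.0195 -0.0202] y [0.0785 0.0767 0.0745 0.0725] z [0.1324 0.1314 0.1328 0.1333]
head z 0.15635538514236863 0.15620641569329638 778
```

To row units: -0.018 m is -0.36, 0.0175 m is 0.35.

```bash

echo '[[0,-0.084,0.35,0.016,0,0,0],[0,-0.192,0.33,0,0,0,0],[0,-0.292,0.246,0,0,0,0],[0,-0.36,0.13,0,0,0,0]]' > m.json && python3 -m pendant m.json 25 | egrep 'pos|force'
echo '[[0,-0.382,0,0,0,0,0],[0,-0.36,-0.13,0,0,0,0],[0,-0.292,-0.246,0,0,0,0],[0,0,0,0,0,0,0]]' > m.json && python3 -m pendant m.json 25 | egrep 'pos|force'
python3 d.py
cat > edge.py <<'E'
from gap import *
f,S,h=run(6);g=f["image"].mean(2)
print(g[180:198,230:240].round(0).astype(int))
print((f["image"][178:190,231:240,0].astype(int)-f["image"][178:190,231:240,1]))
ux=np.array([.685,-.729]);uy=np.array([.729,.685]);o=np.array([.453,.2064])
for z in(.146,.145,.144,.143,.138,.137,.136,.135,.134,.133):
    print(z,np.round(proj(f,[*(o-.0195*ux+.075*uy),z]),2),np.round(proj(f,[*(o-.0087*ux+.077*uy),z]),2))
report(f,S,h)
E
python3 edge.py
```

```text
eef_pos: [0.5254, 0.2258, 0.2479]
ft_force: [-1.0, 4.9, 1.9]
finger_force: 25.0
eef_pos: [0.4978, 0.1753, 0.2478]
ft_force: [2.1, -1.0, 1.6]
finger_force: 25.0
t 20.5 pos [0.4978 0.1753 0.2478] yaw 80.8 zaxis [-0.0023 -0.0022 -1.    ] F [ 2.0869 -1.0435  1.5644] T [-0.399  -0.433  -0.0026] w 0.020425029645566146 j [ 0.2377 -0.1662  1.8802 -0.0016  1.4304  0.3984]
[[144 143 135  94 104  99  83  94 145 180]
 [143 133  80  90 104  99  76  81 127 195]
 [143 131  66  90 107 109  75  77 120 186]
 [143 131  70  98 108 111  71  71  95 140]
 [143 133  79  93 105 103  70  63  88 127]
 [143 134  73  69  77  72  55  58  94 151]
 [144 132  61  51  49  48  45  51  94 163]
 [143 141 123  52  50  45  45  55 104 167]
 [143 142 129  44  43  43  42  56 112 172]
 [143 142 129  43  43  42  42  58 117 179]
 [142 141 129  43  42  42  42  71 138 184]
 [141 142 128  43  51  50  52  84 148 190]
 [141 141 139 126 100  99  90  96 154 195]
 [141 141 141 134 106 104  98 109 160 199]
 [141 141 141 135 106 104  99 114 165 204]
 [141 141 141 135 106 104  97 109 170 207]
 [141 141 140 134 107 102  90 116 175 211]
 [1
[... 1551 characters left out ...]
45 0.144  0.1446 0.1447]
187 233 237 x [-0.0178 -0.018  -0.0187 -0.0175 -0.0174] y [0.0781 0.0762 0.0741 0.0723 0.0704] z [0.1436 0.1438 0.1445 0.1436 0.1436]
188 233 237 x [-0.021  -0.0199 -0.0195 -0.0203 -0.0195] y [0.0778 0.076  0.0741 0.0721 0.0702] z [0.1436 0.1429 0.1426 0.1433 0.1427]
189 233 237 x [-0.0193 -0.0195 -0.0196 -0.0189 -0.0203] y [0.0781 0.0762 0.0742 0.0723 0.0702] z [0.1399 0.1401 0.1402 0.1397 0.1409]
190 233 236 x [-0.0198 -0.0195 -0.019  -0.0177] y [0.0782 0.0763 0.0744 0.0726] z [0.1378 0.1376 0.1373 0.1364]
191 233 236 x [-0.0192 -0.0204 -0.0185 -0.0196] y [0.0784 0.0763 0.0745 0.0724] z [0.1349 0.1358 0.1344 0.1354]
head z 0.16074849372921235 0.1607570658821666 719
```

To row units: -0.0122 m is -0.244, -0.011 m is -0.22.

```bash

echo '[[0,-0.136,-0.22,0,0,0,0],[0,-0.082,-0.244,0,0,0,0],[0,0,0,0,0,0,0],[0,0,0,0,0,0,0]]' > m.json && python3 -m pendant m.json 25 | egrep 'pos|force'
python3 d.py; python3 edge.py | egrep -v '^0'
```

```text
eef_pos: [0.4738, 0.1687, 0.248]
ft_force: [1.8, -6.7, 6.8]
finger_force: 25.0
t 21.2 pos [0.4738 0.1687 0.248 ] yaw 80.89 zaxis [-0.004  -0.0043 -1.    ] F [ 1.7567 -6.6661  6.7981] T [-1.1534 -0.3458 -0.0091] w 0.020945912296238593 j [ 0.2371 -0.2235  1.9287 -0.0033  1.4413  0.3966]
[[145 145 136  95 105 100  84  73 105 185]
 [144 134  80  91 105 100  78  79 123 194]
 [144 132  67  91 108 110  76  76 115 174]
 [144 132  70  99 106 102  72  72  93 131]
 [144 135  80  94 106 102  71  64  90 139]
 [145 135  74  67  66  64  53  58  99 159]
 [145 133  62  52  46  46  45  51  96 166]
 [144 142 124  49  48  46  45  57 109 171]
 [144 143 130  45  44  43  43  59 116 176]
 [144 143 130  43  42  43  43  70 136 183]
 [143 143 130  43  43  43  43  75 145 188]
 [143 143 141 125  82  81  93 135 152 194]
 [142 142 142 135 104 102  96 106 159 198]
 [142 142 142 136 106 104  99 112 164 203]
 [142 142 143 136 107 105 100 117 169 207]
 [142 142 142 135 107 105 100 116 174 211]
 [143 142 141 135 107 103  92 120 180 217]
 [142 142 141 135 108 103  98 140 186 220]]
[[ 1  1 -4 -3  2 30 51  3  1]
 [ 2  1 -
[... 936 characters left out ...]
] y [0.0628] z [0.1625]
186 233 237 x [-0.0166 -0.0169 -0.0164 -0.0151 -0.0157] y [0.0782 0.0762 0.0743 0.0725 0.0705] z [0.1451 0.1454 0.1451 0.1442 0.1447]
187 233 237 x [-0.0189 -0.0192 -0.0198 -0.0198 -0.0182] y [0.078  0.076  0.074  0.072  0.0703] z [0.1444 0.1447 0.1453 0.1453 0.1442]
188 233 237 x [-0.02   -0.0198 -0.0208 -0.019  -0.0191] y [0.078  0.076  0.074  0.0722 0.0703] z [0.1429 0.1428 0.1436 0.1423 0.1424]
189 233 236 x [-0.0189 -0.0193 -0.0192 -0.019 ] y [0.0782 0.0762 0.0743 0.0723] z [0.1395 0.1399 0.1399 0.1398]
190 233 236 x [-0.0196 -0.0197 -0.02   -0.0193] y [0.0782 0.0762 0.0743 0.0724] z [0.1377 0.1378 0.1381 0.1376]
head z 0.16164660577880263 0.16166513353341844 706
```

Pointer mid ≈0.1402 against clip ≈0.1401, so they are level. I'll release the handle and move to the hub.

To row units: -0.03 m is -0.6.

```bash

echo '[[0.06,0,0,0,0,0,0],[0.06,0,0,0,0,0,0],[0.06,0,0,0,0,0,0],[0.06,0,0,0,0,0,0],[0.06,0,0,-0.6,0,0,0],[0.06,0,0,-0.6,0,0,0],[0.06,0,0,0,0,0,0]]' > m.json && python3 -m pendant m.json 25
python3 d.py .4704 .2238 .30 93.5
```

```text
time: 22.2
eef_pos: [0.4752, 0.1701, 0.3117]
ee_rot: [0.0, 0.761, 0.649, 0.001]
ft_force: [-0.3, -1.0, 0.5]
gripper_width: 0.0595
finger_force: 0.0
t 22.2 pos [0.4752 0.1701 0.3117] yaw 80.89 zaxis [ 0.0014  0.0004 -1.    ] F [-0.3147 -0.971   0.5407] T [ 0.0113 -0.1141 -0.0347] w 0.059472557390406085 j [ 0.2374 -0.2465  1.8429  0.0001  1.5437  0.3965]
tool delta [ 0.0522 -0.0132  0.0117]
tool rotvec [ 0.0014 -0.0005 -0.2202]
```

```bash
python3 - <<'E'
from h import *
np.set_printoptions(precision=4,suppress=True)
s=grab_frame("scene");S=cloud(s)
for nm,(u0,v0,u1,v1) in(("hub",(250,125,275,145)),("han",(260,100,300,130))):
    q=S[v0:v1,u0:u1].reshape(-1,3);r=np.hypot(q[:,0]-.4704,q[:,1]-.2238);q=q[(r<.02) if nm=="hub" else (r>.03)&(r<.075)];q=q[q[:,2]<.287]
    zt=np.percentile(q[:,2],95);k=q[q[:,2]>zt-.003];print(nm,len(q),zt,k.mean(0))
E
```

```text
hub 267 0.2572505929765025 [0.4682 0.2253 0.2561]
han 213 0.27846658706723276 [0.4728 0.1711 0.2776]
```

To row units: 0.026 m is 0.52, 0.0255 m is 0.51, -0.114 rad is -0.0285.

```bash

echo '[[0.06,0.52,-0.132,0,0,0,-0.0285],[0.06,0.51,-0.19,0,0,0,-0.0285],[0.06,0,0,0.4,0,0,0],[0.06,0,0,0,0,0,0],[0.06,0,0,0,0,0,0]]' > m.json && python3 -m pendant m.json 20
python3 d.py .4704 .2238 .228 94
```

```text
time: 22.75
eef_pos: [0.4618, 0.2217, 0.2852]
ee_rot: [-0.002, 0.682, 0.731, -0.004]
ft_force: [-0.1, 0.5, 1.0]
gripper_width: 0.0601
finger_force: 0.0
t 22.75 pos [0.4618 0.2217 0.2852] yaw 93.93 zaxis [-0.0091 -0.0029 -1.    ] F [-0.0702  0.5277  0.9738] T [-0.0277 -0.1122  0.0204] w 0.06005852831969221 j [ 0.3426 -0.2138  1.8592  0.0003  1.5057  0.2741]
tool delta [0.0016 0.0092 0.0571]
tool rotvec [-0.0093  0.0023 -0.0013]
```

To row units: 0.02 m is 0.4, 0.009 m is 0.18, -0.008 rad is -0.002.

```bash

echo '[[0.06,0.03,0.18,0,-0.002,0.0005,0],[0.06,0,0,0.4,0,0,0],[0.06,0,0,0.4,0,0,0],[0.06,0,0,0,0,0,0],[0.06,0,0,0,0,0,0]]' > m.json && python3 -m pendant m.json 20
python3 d.py .4704 .2238 .230 94
```

```text
time: 23.25
eef_pos: [0.4721, 0.2239, 0.2473]
ee_rot: [0.001, 0.683, 0.731, 0.001]
ft_force: [0.6, -0.5, -0.3]
gripper_width: 0.0602
finger_force: 0.0
t 23.25 pos [0.4721 0.2239 0.2473] yaw 93.89 zaxis [ 0.0023  0.0008 -1.    ] F [ 0.6245 -0.4746 -0.2843] T [-0.0417 -0.0982  0.0154] w 0.06024697278040638 j [ 0.3401 -0.182   1.8947  0.      1.4265  0.2722]
tool delta [-0.     -0.0017  0.0173]
tool rotvec [ 0.0023 -0.0007 -0.0019]
```

To row units: 0.0155 m is 0.31, -0.0017 m is -0.034, 0.002 rad is 0.0005.

```bash

echo '[[0.06,0,-0.034,0.31,0.0005,0,0],[0.06,0,0,0,0,0,0],[0.06,0,0,0,0,0,0]]' > m.json && python3 -m pendant m.json 20
python3 d.py .4704 .2238 .230 94
echo '[[0,0,0,0,0,0,0],[0,0,0,0,0,0,0],[0,0,0,0,0,0,0],[0,0,0,0,0,0,0],[0,0,0,0,0,0,0],[0,0,0,0,0,0,0],[0,0,0,0,0,0,0]]' > m.json && python3 -m pendant m.json 25
python3 d.py .4704 .2238 .230 94
```

```text
time: 23.55
eef_pos: [0.4697, 0.2239, 0.231]
ee_rot: [-0.0, 0.682, 0.731, -0.0]
ft_force: [-0.5, -0.2, -0.1]
gripper_width: 0.0604
finger_force: 0.0
t 23.55 pos [0.4697 0.2239 0.231 ] yaw 93.93 zaxis [-0.0006  0.0004 -1.    ] F [-0.5462 -0.1647 -0.0759] T [-0.0573 -0.1354  0.0216] w 0.06040428179278037 j [ 0.3414 -0.1765  1.917   0.0006  1.4015  0.2728]
tool delta [-0.0002  0.0007  0.001 ]
tool rotvec [-0.0006 -0.0004 -0.0013]
time: 24.25
eef_pos: [0.4701, 0.2241, 0.2314]
ee_rot: [-0.0, 0.682, 0.731, 0.0]
ft_force: [1.0, 0.1, -1.4]
gripper_width: 0.0276
finger_force: 24.9
t 24.25 pos [0.4701 0.2241 0.2314] yaw 93.93 zaxis [ 0.0006  0.0007 -1.    ] F [ 1.0431  0.1123 -1.3781] T [ 0.0136 -0.3657  0.0545] w 0.027561467921490623 j [ 0.3414 -0.1765  1.9164  0.0005  1.4009  0.2727]
tool delta [-0.0003  0.0002  0.0014]
tool rotvec [ 0.0006 -0.0007 -0.0012]
```

To row units: -0.01 m is -0.2, -0.008 m is -0.16.

```bash

echo '[[0,0,0,-0.12,0,0,0],[0,0,0,-0.16,0,0,0],[0,0,0,-0.2,0,0,0],[0,0,0,0,0,0,0]]' > m.json && python3 -m pendant m.json 25 | egrep 'pos|force|width'
echo '[[0,0,0,-0.2,0,0,0],[0,0,0,-0.2,0,0,0],[0,0,0,-0.2,0,0,0],[0,0,0,0,0,0,0],[0,0,0,0,0,0,0]]' > m.json && python3 -m pendant m.json 25 | egrep 'pos|force|width'
python3 d.py .4079 .1648 .285 94
python3 gap.py | tail -1
```

```text
eef_pos: [0.4701, 0.2242, 0.2572]
ft_force: [0.3, 0.5, -1.9]
gripper_width: 0.028
finger_force: 24.9
eef_pos: [0.47, 0.224, 0.2858]
ft_force: [0.0, -0.3, -2.2]
gripper_width: 0.0278
finger_force: 24.9
t 25.15 pos [0.47   0.224  0.2858] yaw 93.93 zaxis [ 0.0006  0.0008 -1.    ] F [ 0.0251 -0.3427 -2.2294] T [-0.0617 -0.0626 -0.0082] w 0.02780287332492528 j [ 0.3414 -0.2014  1.8477  0.0006  1.4945  0.2727]
tool delta [-0.0548 -0.066   0.0007]
tool rotvec [ 0.0006 -0.0007 -0.0012]
head z 0.16170819019475563 0.16164942858655051 708
```

```bash

echo '[[0,-0.272,-0.332,0,0,0,0],[0,-0.272,-0.332,0,0,0,0],[0,-0.272,-0.332,0,0,0,0],[0,-0.274,-0.334,0,0,0,0],[0,0,0,0,0,0,0],[0,0,0,0,0,0,0],[0,0,0,0,0,0,0]]' > m.json && python3 -m pendant m.json 25 | egrep 'pos|force|width'
python3 d.py .4074 .1651 .255 94
python3 - <<'E'
from h import *
np.set_printoptions(precision=4,suppress=True)
s=grab_frame("scene");S=cloud(s);o=np.array([.4077,.1649])
r=np.hypot(S[...,0]-o[0],S[...,1]-o[1])
m=(r<.02)&(S[...,2]>.203)&(S[...,2]<.235);print("stub",m.sum(),S[m].mean(0),S[m].max(0)); v,u=np.nonzero(m);print(u.min(),u.max(),v.min(),v.max())
m=(r<.035)&(S[...,2]>.247)&(S[...,2]<.275);print("hub",m.sum(),S[m].mean(0),S[m].min(0))
im=s["image"][90:190,250:350];cv2.imwrite("pics/p4.png",cv2.resize(im,(500,500))[:,:,::-1])
E
```

```text
eef_pos: [0.4076, 0.1654, 0.2852]
ft_force: [-0.3, -0.5, -2.6]
gripper_width: 0.0276
finger_force: 24.9
t 26.15 pos [0.4076 0.1654 0.2852] yaw 93.94 zaxis [-0.0001  0.0008 -1.    ] F [-0.337  -0.5053 -2.6024] T [-0.0084 -0.146   0.0417] w 0.027573447447961957 j [ 0.2627 -0.3967  2.0013  0.0007  1.5369  0.1939]
tool delta [-0.0003 -0.0002  0.0302]
tool rotvec [ 0.     -0.0008 -0.001 ]
stub 43 [0.405  0.1672 0.2104] [0.4111 0.1735 0.217 ]
304 309 153 160
hub 172 [0.4009 0.1729 0.2661] [0.3913 0.1501 0.2563]
```

View pics/p4.png

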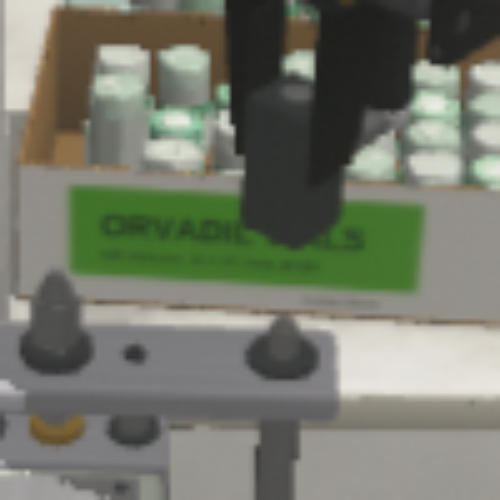

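The hub hangs over the stub: hub centre at crop column ~294, stub tip at ~284. I'll check the perspective shift between the two heights.

```bash
python3 - <<'E'
from h import *
s=grab_frame("scene")
for p in([.4077,.1649,.217],[.4077,.1649,.257],[.4077,.1649,.311],[.4077+.00685,.1649-.00729,.257],[.4077+.00729,.1649+.00685,.257]):
    u,v=proj(s,p);print(p,(u-250)*5,(v-90)*5)
E
```

```text
[0.4077, 0.1649, 0.217] 282.73593352525637 311.93969258907646
[0.4077, 0.1649, 0.257] 288.30378435796007 220.05144728127732
[0.4077, 0.1649, 0.311] 296.3132024493049 87.70580483097639
[0.41455000000000003, 0.15761, 0.257] 287.7924072034105 205.64338967488013
[0.41499, 0.17174999999999999, 0.257] 260.88685362223515 219.32202887755366
```

To row units: 0.015 m is 0.3, 0.0004 m is 0.008.

```bash

echo '[[0,0.008,0.008,0.3,0,0,0],[0,0,0,0.3,0,0,0],[0,0,0,0.12,0,0,0],[0,0,0,0,0,0,0],[0,0,0,0,0,0,0]]' > m.json && python3 -m pendant m.json 25 | egrep 'pos|ft_'
echo '[[0,0,0,0.06,0,0,0],[0,0,0,0,0,0,0]]' > m.json && python3 -m pendant m.json 25 | egrep 'pos|ft_'
echo '[[0,0,0,0.06,0,0,0],[0,0,0,0,0,0,0]]' > m.json && python3 -m pendant m.json 25 | egrep 'pos|ft_'
python3 d.py .4078 .1655 .2294 94
```

```text
eef_pos: [0.4075, 0.1655, 0.2489]
ft_force: [0.9, -0.1, -1.5]
eef_pos: [0.4078, 0.1655, 0.2464]
ft_force: [0.6, 0.2, -2.9]
eef_pos: [0.4075, 0.1655, 0.243]
ft_force: [1.0, -0.6, -1.4]
t 27.15 pos [0.4075 0.1655 0.243 ] yaw 93.93 zaxis [-0.0005  0.0004 -1.    ] F [ 1.017  -0.6346 -1.4345] T [-0.0552 -0.1027  0.0137] w 0.027891222366083095 j [ 0.2631 -0.3814  2.0597  0.0005  1.4636  0.1945]
tool delta [0.     0.0003 0.0136]
tool rotvec [-0.0004 -0.0005 -0.0012]
```

```bash

echo '[[0,0,0,0.06,0,0,0],[0,0,0,0,0,0,0]]' > m.json && python3 -m pendant m.json 25 | egrep 'pos|ft_'
echo '[[0,0,0,0.06,0,0,0],[0,0,0,0,0,0,0]]' > m.json && python3 -m pendant m.json 25 | egrep 'pos|ft_'
echo '[[0,0,0,0.06,0,0,0],[0,0,0,0,0,0,0]]' > m.json && python3 -m pendant m.json 25 | egrep 'pos|ft_'
echo '[[0,0,0,0.05,0,0,0],[0,0,0,0,0,0,0]]' > m.json && python3 -m pendant m.json 25 | egrep 'pos|ft_'
python3 d.py .4078 .1655 .2294 94
```

```text
eef_pos: [0.4074, 0.1654, 0.2397]
ft_force: [0.3, 0.3, -2.6]
eef_pos: [0.4074, 0.1654, 0.2367]
ft_force: [0.7, -0.3, -2.1]
eef_pos: [0.4074, 0.1655, 0.2337]
ft_force: [-1.2, -0.6, -2.0]
eef_pos: [0.4074, 0.1655, 0.2313]
ft_force: [0.8, 0.3, -2.9]
t 27.95 pos [0.4074 0.1655 0.2313] yaw 93.93 zaxis [-0.0008  0.0004 -1.    ] F [ 0.8063  0.3351 -2.9236] T [-0.0185 -0.1074 -0.0149] w 0.02808724017355802 j [ 0.2632 -0.3756  2.0749  0.0006  1.443   0.1945]
tool delta [-0.      0.0004  0.0019]
tool rotvec [-0.0008 -0.0004 -0.0012]
```

To row units: 0.0015 m is 0.03.

```bash

echo '[[0,0,0,0.03,0,0,0],[0,0,0,0,0,0,0]]' > m.json && python3 -m pendant m.json 25 | egrep 'pos|ft_'
echo '[[0,0,0,0.03,0,0,0],[0,0,0,0,0,0,0],[0,0,0,0,0,0,0]]' > m.json && python3 -m pendant m.json 25 | egrep 'pos|ft_'
python3 d.py .4078 .1655 .2294 94
```

```text
eef_pos: [0.4075, 0.1655, 0.23]
ft_force: [0.1, -0.1, -2.8]
eef_pos: [0.4078, 0.1656, 0.2294]
ft_force: [-1.4, -0.3, 2.6]
t 28.45 pos [0.4078 0.1656 0.2294] yaw 93.93 zaxis [ 0.0005  0.0008 -1.    ] F [-1.397  -0.3015  2.6018] T [-0.0605  0.2014  0.0128] w 0.027806169570868247 j [ 0.2632 -0.3746  2.0773  0.0007  1.4382  0.1946]
tool delta [-0.0001 -0.      0.    ]
tool rotvec [ 0.0005 -0.0008 -0.0012]
```

Seated on the washer at exactly the expected height. Releasing and retreating upward.

To row units: -0.04 m is -0.8, -0.03 m is -0.6.

```bash

echo '[[0.06,0,0,0,0,0,0],[0.06,0,0,0,0,0,0],[0.06,0,0,0,0,0,0],[0.06,0,0,0,0,0,0],[0.06,0,0,0,0,0,0],[0.06,0,0,-0.6,0,0,0],[0.06,0,0,-0.8,0,0,0],[0.06,0,0,-0.8,0,0,0]]' > m.json && python3 -m pendant m.json | egrep 'pos|force|wid'
echo '[[0.06,0,0,-0.8,0,0,0],[0.06,-1,0,0,0,0,0],[0.06,-1,0,0,0,0,0],[0.06,-1,0,0,0,0,0],[0.06,0,0,0,0,0,0],[0.06,0,0,0,0,0,0]]' > m.json && python3 -m pendant m.json | egrep 'pos|force|wid'
python3 edge.py | egrep -v '^0' > e.txt; sed -n '/red/,$p' e.txt; sed -n 1,18p e.txt
python3 - <<'E'
from h import *
s=grab_frame("scene");S=cloud(s);r=np.hypot(S[...,0]-.4077,S[...,1]-.1649)
m=(r<.02)&(S[...,2]>.24);print(np.percentile(S[m][:,2],95),S[m].mean(0))
save(s,"s9.png",(190,90,400,290),3)
E
```

```text
eef_pos: [0.4072, 0.1653, 0.3394]
ft_force: [0.8, 0.3, -0.3]
gripper_width: 0.0598
finger_force: 0.0
eef_pos: [0.418, 0.0149, 0.3786]
ft_force: [-0.4, 0.2, -0.3]
gripper_width: 0.0602
finger_force: 0.0
red
179 237 237 x [0.0094] y [0.0727] z [0.143]
180 236 237 x [0.0043 0.0063] y [0.0742 0.0724] z [0.1443 0.1428]
181 236 237 x [0.0028 0.0022] y [0.0741 0.0721] z [0.1429 0.1434]
182 232 237 x [-0.0006 -0.0012  0.0007] y [0.0817 0.0737 0.072 ] z [0.1427 0.1435 0.1421]
183 232 237 x [-0.0042 -0.0038 -0.0011] y [0.0814 0.0735 0.0719] z [0.143  0.1429 0.141 ]
184 232 237 x [-0.0077 -0.0061 -0.0073] y [0.081  0.0734 0.0713] z [0.1432 0.1422 0.1432]
185 232 232 x [-0.0086] y [0.081] z [0.1414]
186 232 232 x [-0.0093] y [0.081] z [0.1395]
blk
175 241 241 x [-0.0055] y [0.0629] z [0.164]
176 241 241 x [-0.0058] y [0.0629] z [0.1618]
186 233 237 x [-0.016  -0.0168 -0.0154 -0.0155 -0.0153] y [0.0783 0.0762 0.0744 0.0725 0.0705] z [0.1447 0.1454 0.1443 0.1445 0.1444]
187 233 237 x [-0.02   -0.019  -0.0182 -0.019  -0.0194] y [0.0779 0.076  0.0742 0.0721 0.0701] z [0.1453 0.1446 0.144  0.1448 0.1
[... 543 characters left out ...]
 [140 129  68  96 103 100  70  70  91 128]
 [141 131  78  91 103  99  69  62  87 135]
 [141 132  72  65  64  62  52  56  97 155]
 [141 130  61  50  46  45  45  50  94 161]
 [140 138 120  48  47  45  44  56 106 167]
 [141 140 127  44  43  42  42  58 113 172]
 [140 140 127  42  41  41  42  68 133 178]
 [140 139 126  42  41  42  41  73 142 184]
 [139 139 137 122  80  80  90 132 148 189]
 [139 139 139 132 101 100  93 104 154 193]
 [139 139 138 132 104 102  97 109 160 198]
 [139 139 138 132 104 101  98 114 165 202]
 [138 138 138 132 104 102  97 113 170 205]
 [139 138 137 132 105 100  89 117 176 212]
 [138 138 138 132 105 101  95 137 182 215]]
0.25524856596674267 [0.40343649 0.16963142 0.25053992]
```

View pics/s9.png

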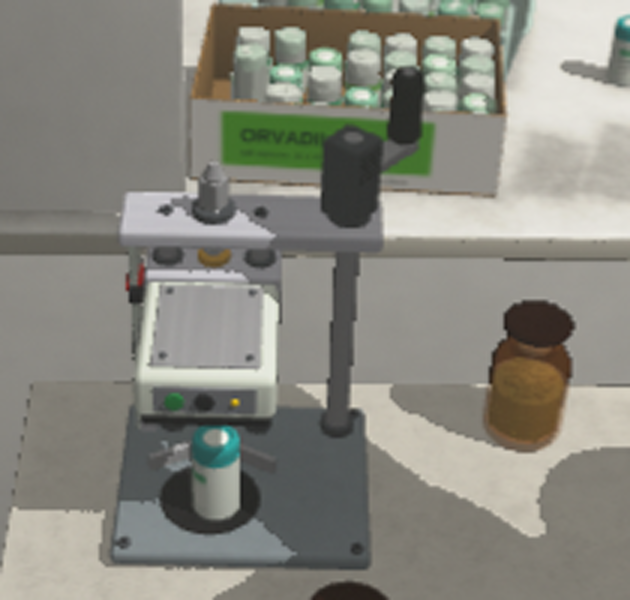

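The crank is back down on its stub at (350,180), hub top at 0.2552 as at the start. The head is raised, with the pointer beside the clip at (135,285), and the vial and bottle are still standing. Handing in.

```bash
python3 -c "
from workcell import ctrl
print(ctrl.sign_off())"
```

```text
the job is handed in; nothing more can be done
None
```

The sealing head is wound up with its pointer level with the red clip (within about 0.5 mm by camera), the crank is back fully down on its stub, the clip, vial and nearby bottle show no movement, and the job was handed in at about 30 s of the 72 s allowed.

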